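# Check an air mount's pressure with a push-on rod gauge

### The arm

A 6-joint arm with a two-finger parallel gripper is mounted at the origin on the work surface. World frame = base frame: x ahead of the robot, y to its left, z up, the work surface at z = 0. Lengths are in m, angles in rad, forces in N, time in s.
With the tool pointing down it reaches from about 0.3 to 0.875 m from the base axis. Payload 6.4 kg.
Tool frame: the origin (TCP) lies midway between the tips of the shut fingers; the grasp point (between the pads) lies 19 mm behind it (grasp_offset is the distance from the TCP to the grasp point, in m); z points along the fingers, y is the line along which they close (so a half turn about z gives the same grasp; the last joint's range is limited). The gripper opens to 85 mm and grips with 20 to 120 N. Pads are 22 mm wide; open, the fingers measure 114 mm over their backs; the gripper's body (76 mm by 85 mm) begins 54 mm behind the grasp point. The pads swing forward as they close: fully open they stand 13 mm farther back than shut.
Start: joints at [1.057, 0.181, 1.607, -0, 1.354, -0.206], TCP at [0.174, 0.548, 0.192] pointing down, gripper open.
Joint ranges: [-2.99, 2.99], [-0.89, 2.07], [0.3, 2.58], [-1.14, 4.28], [0, 2.63], [-3.12, 3.12]. Speed limits (rad/s): [2.57, 2.57, 3.01, 3.14, 3.14, 3.14].

### API

Orientations are given as a unit quaternion [w, x, y, z].
In Python, from bench import * gives the robot as it stands. The module is installed in compiled form; this text tells all that it offers.
- The arm moves only by the tool servo_tool, never from a script. Its argument "commands" is text: rows parted by semicolons, each of 7 numbers parted by spaces: the turn, a rotation vector about the tool's x, y, z in rad, then the shift along the tool's x, y, z in mm, then the opening, from 0 (shut) to 1 (fully open). In form: wx wy wz dx dy dz claw; .... A call has 1 to 5 rows; each row shifts and turns the commanded pose from where the row before left it, along the tool's axes as they then stand; what a row does not reach is not made up. A row lasts 1/8 s, in which the tool goes at most 62.5 mm and 10.7 degrees, less where a joint would pass 70% of its speed; a pose out of reach is approached as far as the arm can. A call with a gripper value outside its range is refused whole. The fingers move at their own pace and stop on an object; the grip force is fixed at half the most. Time passes only in rows, so rows that do not move let the fingers close. It gives the time, the measured TCP pose, the force, the opening and the grip force at its end, in the units of the state.
- get_obs(): the state, without advancing time (a new reading comes with each control period).
- camera(name): name is "scene" or "top"; returns the picture (480x640x3 uint8, blue, green, red); there is no depth.
- calibration(name): a dict with "fx", "fy", "cx", "cy" (pixels), "R" (3x3) and "t" (3): a world point X has camera coordinates R X + t. Camera axes: x right, y down, z forward; pixel columns grow to the right and rows downward; lengths in m; the calibration is good to about 2 mm. A picture is of the moment at which its call begins. calibration takes no time and is no camera call.
- hand_in(): hands the job in; it is judged then, once.
The state is a dict: "time_s": time; "q": joint angles; "dq": joint speeds; "joint_efforts": joint torques, N m; "eef_pos": TCP position; "eef_rot": TCP orientation; "wrist_force": force on the tool from outside, world axes, zero at the start; "torque": the same for the moment, N m; "opening": opening from 0.0 (shut) to 1.0 (fully open); "grasp_force": force on a finger pad.
Only numpy, scipy, OpenCV 4.12 (cv2) and the standard library are available. Lean on these libraries where they do the work, as an engineer would, in place of code of your own. Each camera call takes 0.05 s, during which the arm holds its last target. There are 200 camera calls.

### The job

Check the pressure of the optical table's air mount: take the gauge from its rest and push its cup along the leaning valve until it is fully home, keeping it pressed with about 15 newtons for a good second without ramming it, so that the pressure drives the white rod out. Then put the gauge back in its rest as it lay, with the rod left out as it came and not touched by the fingers, and slide the marker on the rest until its pointer is level with the end of the rod. Leave the other things on the table where they are.

Things in the scene. Friction and masses are not known exactly. Their poses are not given: they have to be found in the camera images.
- gauge: Push-on pressure gauge, 220 g, lying in the rest at the start: a black head with a round steel cup facing down, and a steel barrel (18 mm diameter) leaving the head sideways. Origin: centre of the cup's rim, its lowest plane; z up along the cup's axis, x along the barrel. Cup: 37 mm outside, bore 27 mm, 16 mm deep. Barrel: axis 45 mm above the rim, from x = 17 to 107 mm.
- gauge_head (a point): Middle of the gripping part of the gauge's head, 62 mm above the cup's rim, right above the cup. The head is 34 mm along x, 30 mm along y, from 16 to 78 mm above the rim; grip it here from above, fingers closing along the gauge's y.
- gauge_plunger (a point): Centre of the plunger's lower face in the cup's roof. The valve's pin, held up by a hidden pressure (it sinks with 3 to 7 N plus 0.6 N per mm), pushes it up into the head, 13.5 mm at most; the rod comes out 4 mm for each mm. It moves only at about 8 N and stays. So the push climbs to about 8 N, stays there while the rod comes out, and climbs on when the roof meets the stem.
- gauge_seal (a point): Centre of the roof of the gauge's cup, 16 mm above the rim. The gauge is fully home when the roof sits on the stem's top face; the stem itself then gives way softly (from 8 to 12 N on, 1.5 N per mm, 5 mm at most) before a hard stop. Steady 11 to 40 N is right.
- rod (a joint): How far the white rod has come out of the barrel (m): 0 at the start, 0.055 at most. About 2 N moves it by hand; it stays where it is left. A mount reads about 0.015 to 0.05.
- rod_end (a point): Middle of the rod's outer end face: end of the white knob (12 mm diameter, 8 mm long) on the rod's end, x = 115 mm plus the rod's travel, 45 mm above the cup's rim.
- mount: Fixed air mount: dark round canister, 124 mm in diameter at the foot, 92 mm high. Origin: centre of its underside. Its valve leans 0.35 rad (20 degrees) from upright toward the mount's own -x.
- valve_foot (a point): Centre of the top face of the valve's fixed brass boss (36 mm diameter); z points out along the leaning stem, on its axis. The stem (22 mm diameter, 2 mm chamfer) stands out of the boss by 24 to 38 mm, differently each time and given by no reading; a steel pin of 6 mm diameter stands 14 mm out of the stem's top face. The cup's roof must land on that top face.
- rest: Fixed grey rest, a plate 220 x 105 mm and 10 mm thick (x from -105 to 115 mm, y from -35 to 70 mm). Origin: underside of the plate. The gauge belongs with its cup standing on the plate at x = -70 mm, y = 0 (the cup is within four fences 14 mm high, 4 mm clear all round), its barrel along the rest's +x in a notch 25 mm wide at x = 10 mm.
- marker (a joint): Place of the marker on the rest's rail (m), 0 to 0.065, growing toward the rest's +x; 1.5 N of friction, it stays where it is left.
- pointer (a point): End of the marker's pointer, 14 mm beside the rod's axis, 55 mm above the table, at the rest's x = 50 mm plus the marker's travel. The marker's upright aluminium fin to grip is centred 38 mm farther along the rest's +y: 14 mm along x, 24 mm along y, its top 68 mm above the table, on a wider foot that ends 30 mm above the table.
- driver: Bystander: screwdriver, 150 mm, lying between the mount and the rest.
- post: Bystander: steel optical post on a foot 38 mm wide, 60 mm high.
- stage_block: Bystander: black translation stage, 70 x 70 x 47 mm, with a micrometer.
- screw_box: Bystander: grey screw box with a clear lid, 104 x 84 x 48 mm.
- mouse: Bystander: computer mouse, 100 mm.
- lens_mount: Bystander: round lens mount, 60 mm wide, 14 mm high.
Not all that is in view belongs to the job. There is more than one size of the mount; the one meant has the size given above. Leave any turquoise look-alike of the rest alone.

How it is judged:
By the outcome, as a careful person would: the job done as asked, in the order asked, and still so for the second after the job is handed in, with the robot touching nothing.
It also fails if it takes over 61 s, if anything falls off the work surface, if the arm or the gripper's body presses on something with over 40 N, if the wrist force passes 120 N, or if a joint passes its speed limit or range.

## Working session

There is one attempt and no reset: what is moved stays moved. The work goes in short steps, Python scripts to look and compute and a tool call to move; the robot and the scene stay as the last step left them, time stands still between calls to the robot, and variables do not carry over. Pictures are saved under pics/ and viewed, at most 10 in all, crops included, and the job is handed in when it is done.

Besides the shell and the picture viewer there is one more tool, called after "Emit:" as name(argument=value, ...) on one line, values as JSON. servo_tool: Moves the arm, as the interface text tells. Its arguments: {"type":"object","properties":{"commands":{"type":"string"}},"required":["commands"]}

```bash
mkdir -p pics
python3 - <<'E'
from bench import *
import cv2,numpy as np
for n in ("scene","top"):
    im=camera(n); cv2.imwrite(f"pics/{n}0.png",im)
    c=calibration(n); print(n,c["fx"],c["cx"],c["cy"],np.round(c["R"],4).tolist(),np.round(c["t"],4).tolist())
o=get_obs(); print({k:np.round(v,3).tolist() for k,v in o.items()})
E
```

```text
scene 465.69835634669977 320.51365543916836 244.12649303975206 [[0.0597, 0.9982, -0.0002], [0.7274, -0.0436, -0.6848], [-0.6836, 0.0408, -0.7287]] [-0.0188, -0.3484, 1.4843]
top 491.6060794758012 323.3896806618136 241.45736783650307 [[0.0251, -0.9996, -0.0157], [-0.9968, -0.0239, -0.0768], [0.0764, 0.0175, -0.9969]] [-0.0316, 0.5358, 1.159]
{'time_s': 0.1, 'q': [1.057, 0.181, 1.608, -0.0, 1.354, -0.206], 'dq': [0.001, 0.0, -0.003, 0.001, -0.001, 0.002], 'joint_efforts': [0.0, -44.589, -35.223, -0.0, 0.004, 0.0], 'eef_pos': [0.174, 0.547, 0.191], 'eef_rot': [-0.0, 0.153, 0.988, -0.001], 'wrist_force': [-0.065, 0.502, -0.276], 'torque': [0.021, 0.001, -0.036], 'grasp_force': 0.0, 'opening': 1.0}
```

View pics/scene0.png

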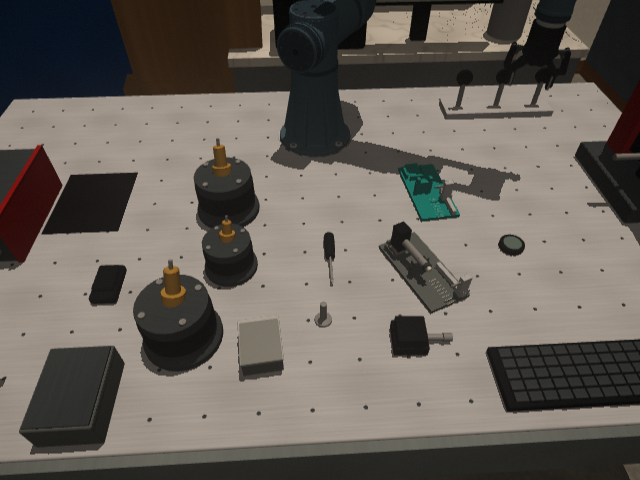

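View pics/top0.png

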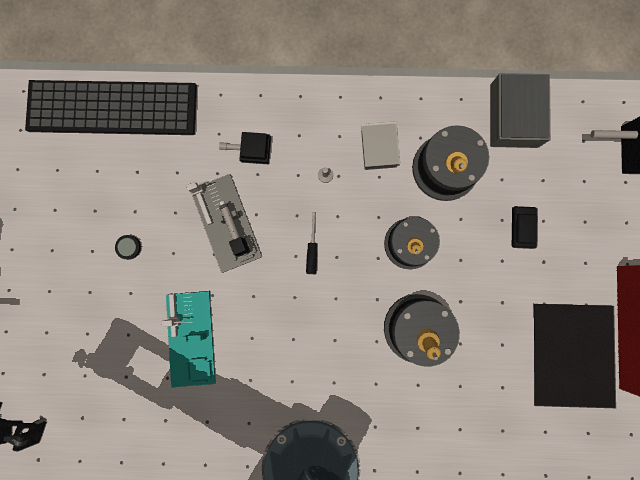

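The candidates for the mount are at top-view pixels (457,160), (413,242) and (425,330). The middle one is about 54 px wide, roughly 124 mm, so it is the one meant; the other two are about 75 px. For the rest, grey at (225,222) is the real one and turquoise at (190,338) is the look-alike. The driver is at (312,243). Next I'll check close crops.

Run:
```python
import cv2,numpy as np
t=cv2.imread("pics/top0.png"); s=cv2.imread("pics/scene0.png")
f=lambda im,x,y,w,h,W,H: cv2.resize(im[y:y+h,x:x+w],(W,H),interpolation=cv2.INTER_CUBIC)
a=f(t,175,165,100,120,400,300) if 0 else f(t,175,165,100,115,400,460)[:300]
rows=np.vstack([np.hstack([f(t,180,170,100,75*1,400,300),f(t,375,205,80,60+0,400,300)]),
 np.hstack([f(s,372,216,108,81+0,400,300)*1,f(s,190,208,80,60+15,400,375)[:300]])])
cv2.imwrite("pics/crop0.png",cv2.convertScaleAbs(rows,alpha=1.4))
```

```text
(no output)
```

View pics/crop0.png

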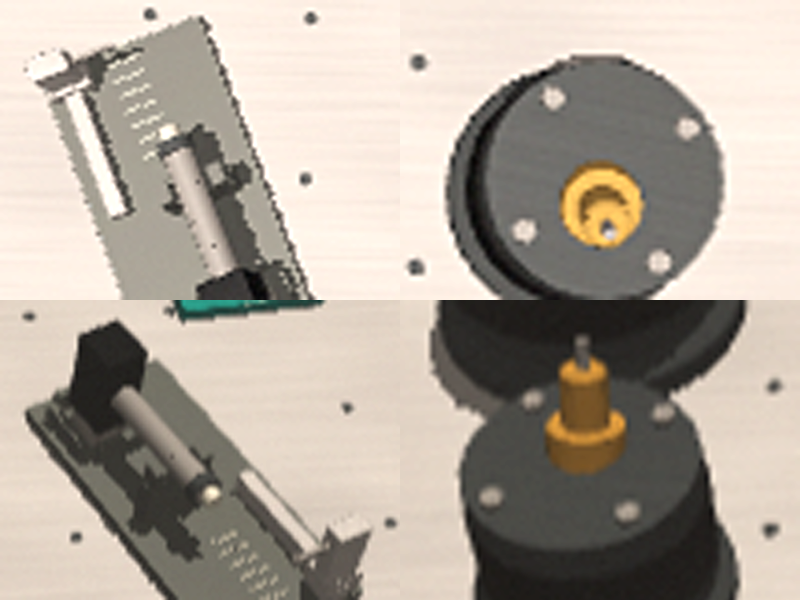

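The crops show the grey rest with the gauge: black head at top (240,246), knob at (222,204), and the marker at the far +x end at (192,187). The middle mount shows the stem, boss and pin, with the pin tip near top (416,251) and scene (226,217). Now I'll measure them.

```bash
cat > h.py <<'E'
import cv2,numpy as np
from bench import *
def ray(n,uv):
    c=calibration(n);R=np.array(c["R"]);t=np.array(c["t"])
    uv=np.atleast_2d(np.asarray(uv,float))
    d=np.c_[(uv[:,0]-c["cx"])/c["fx"],(uv[:,1]-c["cy"])/c["fy"],np.ones(len(uv))]@R
    return -R.T@t,d
def plane(n,uv,z):
    o,d=ray(n,uv); return o+d*((z-o[2])/d[:,2])[:,None]
def tri(a,b):
    o1,d1=ray("top",a);o2,d2=ray("scene",b);d1=d1[0];d2=d2[0]
    s=np.linalg.lstsq(np.c_[d1,-d2],o2-o1,rcond=None)[0]
    p,q=o1+s[0]*d1,o2+s[1]*d2
    return (p+q)/2,np.linalg.norm(p-q)
def proj(n,X):
    c=calibration(n);p=np.array(c["R"])@X+np.array(c["t"])
    return np.array([c["fx"]*p[0]/p[2]+c["cx"],c["fy"]*p[1]/p[2]+c["cy"]])
def comps(m,off=(0,0),amin=4):
    k,l,st,ce=cv2.connectedComponentsWithStats(m.astype(np.uint8))
    return [(st[i].tolist(),np.round(ce[i]+off,1).tolist()) for i in range(1,k) if st[i][4]>=amin]
E
python3 - <<'E'
from h import *
t=cv2.imread("pics/top0.png"); s=cv2.imread("pics/scene0.png")
def px(im,pts):
    return [im[y,x].tolist() for x,y in pts]
print("top plate",px(t,[(215,215),(225,185),(225,260)]),"table",px(t,[(150,200),(280,200)]),"head",px(t,[(238,246)]),"knob",px(t,[(222,203)]))
# plate by non-table colour
hsv=cv2.cvtColor(t,cv2.COLOR_BGR2HSV)
g=t[165:285,175:275].astype(int)
b_r=g[...,2]-g[...,0]
m=((g.max(2)<150)).astype(np.uint8)
m=cv2.morphologyEx(m,cv2.MORPH_OPEN,np.ones((3,3)))
cs,_=cv2.findContours(m,cv2.RETR_EXTERNAL,cv2.CHAIN_APPROX_NONE)
c=max(cs,key=cv2.contourArea)[:,0]+[175,165]
P=plane("top",c,0.010)[:,:2]
r=cv2.minAreaRect((P*1000).astype(np.float32)); print(r, cv2.boxPoints(r))
np.save("plate.npy",c)
# mount in both
for n,im,(x0,y0,x1,y1) in (("top",t,(375,205,455,280)),("scene",s,(195,208,265,290))):
    hh=cv2.cvtColor(im[y0:y1,x0:x1],cv2.COLOR_BGR2HSV)
    br=(hh[...,0]>8)&(hh[...,0]<28)&(hh[...,1]>120)&(hh[...,2]>60)
    print(n,"brass",comps(br,(x0,y0)))
# dark foot circle
g=cv2.cvtColor(t,cv2.COLOR_BGR2GRAY)[205:280,375:455]
m=(g<115).astype(np.uint8);cs,_=cv2.findContours(m,0,1);c=max(cs,key=cv2.contourArea)
c=c[:,0]+[375,205]; print(cv2.minEnclosingCircle(c.astype(np.float32)),c.min(0),c.max(0))
u=plane("top",[[c[:,0].min(),238],[c[:,0].min()+54,238]],0)
print(u)
E
```

```text
top plate [[106, 115, 119], [105, 113, 118], [111, 120, 124]] table [[163, 172, 182], [160, 167, 178]] head [[41, 42, 45]] knob [[179, 196, 206]]
((578.2350463867188, 221.81748962402344), (223.21043395996094, 111.23143768310547), 22.790470123291016) [[453.79965 229.85951]
 [496.88657 127.31218]
 [702.6704  213.77547]
 [659.5835  316.3228 ]]
top brass [([32, 32, 16, 17, 205], [414.5, 245.1])]
scene brass [([24, 11, 16, 24, 268], [226.5, 231.8])]
((411.5668640136719, 242.8738555908203), 27.88298988342285) [384 216] [439 268]
[[ 0.54991816 -0.1655982   0.        ]
 [ 0.55304259 -0.29670347  0.        ]]
```

Run:
```python
import cv2,numpy as np
t=cv2.imread("pics/top0.png"); s=cv2.imread("pics/scene0.png")
f=lambda im,x,y,w,h,k: cv2.resize(im[y:y+h,x:x+w],None,fx=k,fy=k,interpolation=cv2.INTER_NEAREST)
# top valve x 398-435 ,y 230-262 ; scene valve x 212-244,y 210-246
a=f(t,398,226,38,36,10.5)[:378,:399]; b=f(s,208,210,38,36,10.5)[:378,:399]
cv2.imwrite("pics/valve0.png",cv2.convertScaleAbs(np.hstack([a,b]),alpha=1.4))
```

```text
(no output)
```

View pics/valve0.png

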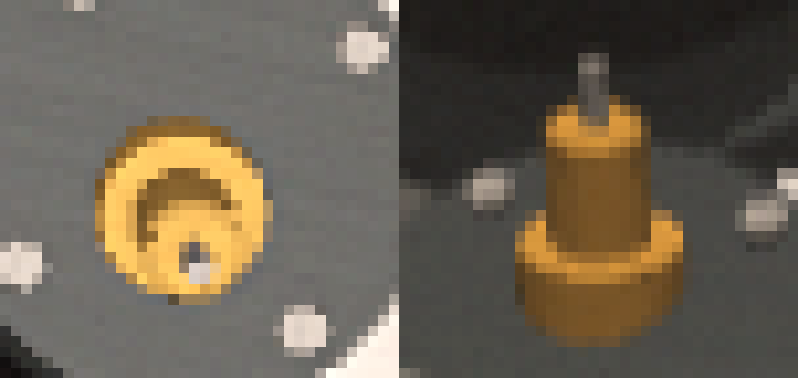

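Top view: boss face centre is about (415.4,246.0) and pin tip (416.5,251.2). Scene view: boss centre about (226.6,232.5), pin tip (225.9,215.0), stem top about (226.4,221.2).

```bash
python3 - <<'E'
from h import *
for n,a,b in (("boss",(415.35,246.),(226.65,232.5)),("stemtop",(416.,249.2),(226.45,221.2)),("tip",(416.55,251.2),(225.9,215.))):
    p,e=tri(a,b); print(n,np.round(p*1000,1),round(e*1000,1))
c=np.load("plate.npy"); P=plane("top",c,0.010)[:,:2]*1000
# minAreaRect start, then refine each side with cv2.fitLine (Huber)
a0=np.radians(22.79)
for it in range(3):
    ex=np.array([np.cos(a0),np.sin(a0)]);ey=np.array([-ex[1],ex[0]])
    X,Y=P@ex,P@ey; out={}
    for nm,A,B in (("x",X,Y),("y",Y,X)):
        for sg in (-1,1):
            e=np.percentile(sg*A,97 if nm=="x" else 97); 
            k=sg*A>e-5
            mid=(B>np.percentile(B,15))&(B<np.percentile(B,85))
            l=cv2.fitLine(P[k&mid].astype(np.float32),cv2.DIST_HUBER,0,.01,.01).ravel()
            v=l[:2]; ang=np.degrees(np.arctan2(v[1],v[0]))
            out[nm,sg]=(round(float(l[2:]@(ex if nm=="x" else ey)),1),round(float(ang),2),int((k&mid).sum()))
    print(out); angs=[out["y",s][1] for s in(-1,1)]
    a0=np.radians(np.mean([(a+90)%180-90 for a in angs])) if it<1 else a0
t=cv2.imread("pics/top0.png");s=cv2.imread("pics/scene0.png")
# marker fin / knob / head masks
g=t[170:275,180:270]
print("white top",comps((g.min(2)>150)&(g.max(2)>170),(180,170),6)[:12])
print("dark top",comps(g.max(2)<55,(180,170),20))
g=s[216:312,372:480]; print("dark scene",comps(g.max(2)<45,(372,216),20))
E
python3 - <<'E'
import cv2,numpy as np
t=cv2.imread("pics/top0.png"); s=cv2.imread("pics/scene0.png")
f=lambda im,x,y,w,h,k: cv2.resize(im[y:y+h,x:x+w],None,fx=k,fy=k,interpolation=cv2.INTER_NEAREST)
a=f(t,184,172,80,102,5);b=f(s,376,216,80,102,5)[:510]
cv2.imwrite("pics/rest0.png",cv2.convertScaleAbs(np.hstack([a,b]),alpha=1.6))
E
```

```text
boss [ 524.9 -224.   101.1] 1.7
stemtop [ 516.1 -221.1  127.6] 1.4
tip [ 510.9 -220.3  141.5] 0.7
{('x', -1): (508.7, -67.38, 43), ('x', 1): (727.4, -68.53, 42), ('y', -1): (-73.2, 23.1, 75), ('y', 1): (31.8, 23.03, 78)}
{('x', -1): (508.5, -67.3, 42), ('x', 1): (727.3, -68.53, 42), ('y', -1): (-76.2, 23.1, 75), ('y', 1): (28.9, 23.03, 78)}
{('x', -1): (508.5, -67.3, 42), ('x', 1): (727.3, -68.53, 42), ('y', -1): (-76.2, 23.1, 75), ('y', 1): (28.9, 23.03, 78)}
white top [([0, 0, 90, 105, 5363], [223.6, 221.7]), ([17, 23, 14, 31, 113], [203.4, 208.1]), ([40, 31, 4, 4, 10], [221.2, 202.7])]
dark top [([52, 41, 9, 10, 38], [236.2, 215.6]), ([49, 66, 22, 23, 290], [239.5, 246.2])]
dark scene [([16, 6, 23, 31, 413], [399.8, 236.2]), ([7, 31, 52, 65, 113], [406.8, 281.9]), ([12, 30, 43, 40, 460], [409.3, 266.2]), ([80, 76, 11, 10, 39], [455.8, 296.9])]
```

View pics/rest0.png

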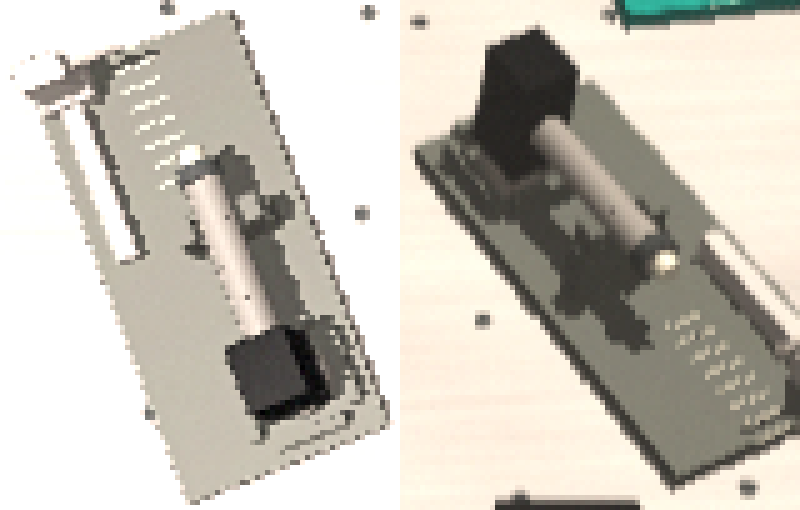

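The rest fits as 218.8 x 105.1 mm (given 220 x 105), with heading 23.06°. The valve leans 19.8°, as it should, and the stem is about 29 mm long. I'll cross-check the head and write the move helper.

```bash
cat >> h.py <<'E'
from scipy.spatial.transform import Rotation as Ro
TH=np.radians(23.06); EX=np.array([np.cos(TH),np.sin(TH),0]);EY=np.array([-EX[1],EX[0],0]);EZ=np.array([0,0,1.])
REST=612.9*EX-41.2*EY            # mm
def pose():
    o=get_obs();q=o["eef_rot"];return o,np.array(o["eef_pos"])*1000,Ro.from_quat([q[1],q[2],q[3],q[0]])
def go(tgt,Rt=None):
    """remaining shift in present tool axes (mm), turn left (tool rotvec, deg)"""
    o,p,R=pose(); s=R.inv().apply(np.array(tgt)-p)
    w=np.zeros(3) if Rt is None else (R.inv()*Rt).as_rotvec()
    print("t",round(o["time_s"],2),"tcp",p.round(1),"shift tool",s.round(1),"turn rad",w.round(3),"F",np.round(o["wrist_force"],1),"op",round(o["opening"],3),"gf",round(o["grasp_force"],1))
def frame(x,z):
    z=z/np.linalg.norm(z);x=x-z*(x@z);x/=np.linalg.norm(x);return Ro.from_matrix(np.c_[x,np.cross(z,x),z])
RDOWN=frame(EX,-EZ)
CUP=REST-70*EX+10*EZ             # rim centre at rest
E
python3 - <<'E'
from h import *
print("cup",CUP)
h=plane("top",(236.5,245.7),.088)[0]*1000;k=plane("top",(221.7,203),.055)[0]*1000
for n,x in(("head",h),("knob",k)): print(n,x.round(1),"rest xy",round((x-REST)@EX,1),round((x-REST)@EY,1))
p,e=tri((236.5,245.7),(402,225.5));print("head tri",p*1000,e*1000)
go([CUP[0],CUP[1],190],RDOWN)
E
```

```text
cup [515.65749953 174.74322068  10.        ]
head [516.8 176.9  88. ] rest xy -68.1 1.6
knob [618.6 222.1  55. ] rest xy 43.3 3.3
head tri [516.5941768  176.0242424   91.41745391] 0.4780379614839296
t 0.1 tcp [173.9 547.5 190.9] shift tool [-438.6 -251.7    1.1] turn rad [-1.000e-03  2.000e-03  2.431e+00] F [-0.1  0.5 -0.3] op 1.0 gf 0.0
```

Emit:
servo_tool(commands="0 0 0 -44 -25 0 1;0 0 0 -44 -25 0 1;0 0 0 -44 -25 0 1;0 0 0 -44 -25 0 1;0 0 0 -44 -25 0 1")

```text
time_s: 0.72
eef_pos: [0.3466, 0.3608, 0.1914]
eef_rot: [-0.0, 0.153, 0.988, -0.0]
wrist_force: [0.7, -0.8, 0.1]
opening: 1.005
grasp_force: 0.0
```

Emit:
servo_tool(commands="0 0 0 -44 -25 0 1;0 0 0 -44 -25 0 1;0 0 0 -44 -25 0 1;0 0 0 -44 -25 0 1;0 0 0 -43 -27 0 1")

```text
time_s: 1.35
eef_pos: [0.5169, 0.1735, 0.1913]
eef_rot: [-0.0, 0.153, 0.988, -0.0]
wrist_force: [0.9, 0.5, 0.4]
opening: 1.004
grasp_force: 0.0
```

Emit:
servo_tool(commands="0 0 0.17 0 0 0 1;0 0 0.17 0 0 0 1;0 0 0.17 0 0 0 1;0 0 0.17 0 0 0 1;0 0 0.17 0 0 0 1")

```text
time_s: 1.98
eef_pos: [0.5158, 0.1748, 0.1912]
eef_rot: [-0.0, 0.549, 0.836, -0.0]
wrist_force: [-0.1, -0.1, -0.2]
opening: 1.003
grasp_force: 0.0
```

Emit:
servo_tool(commands="0 0 0.17 0 0 0 1;0 0 0.17 0 0 0 1;0 0 0.17 0 0 0 1;0 0 0.17 0 0 0 1;0 0 0.17 0 0 0 1")

```text
time_s: 2.6
eef_pos: [0.5158, 0.1748, 0.1912]
eef_rot: [-0.0, 0.845, 0.535, -0.0]
wrist_force: [-0.1, -0.2, 0.1]
opening: 0.999
grasp_force: 0.0
```

Emit:
servo_tool(commands="0 0 0.17 0 0 0 1;0 0 0.17 0 0 0 1;0 0 0.17 0 0 0 1;0 0 0.17 0 0 0 1;0 0 0.05 0 0 0 1")

```text
time_s: 3.22
eef_pos: [0.5158, 0.1748, 0.1912]
eef_rot: [-0.0, 0.98, 0.199, -0.001]
wrist_force: [0.9, 0.1, -0.1]
opening: 0.999
grasp_force: 0.0
```

```bash
python3 -c "
from h import *
go([516.5,176.3,51],RDOWN)"
```

```text
t 3.23 tcp [515.8 174.8 191.2] shift tool [  1.4  -1.1 140.2] turn rad [-0.     0.001 -0.002] F [ 0.9  0.1 -0.1] op 0.999 gf 0.0
```

Emit:
servo_tool(commands="0 0 0 1.4 -1.1 50 1;0 0 0 0 0 40 1;0 0 0 0 0 30 1;0 0 0 0 0 15 1;0 0 0 0 0 5 1")

```text
time_s: 3.85
eef_pos: [0.5167, 0.1764, 0.051]
eef_rot: [-0.0, 0.98, 0.201, -0.001]
wrist_force: [-0.5, -0.1, -0.1]
opening: 1.003
grasp_force: 0.0
```

Emit:
servo_tool(commands="0 0 0 0 0 0 0;0 0 0 0 0 0 0;0 0 0 0 0 0 0;0 0 0 0 0 0 0;0 0 0 0 0 0 0")

```text
time_s: 4.47
eef_pos: [0.5171, 0.1764, 0.0519]
eef_rot: [0.0, 0.98, 0.201, 0.0]
wrist_force: [-0.2, -0.1, -0.1]
opening: 0.004
grasp_force: 0.0
```

```bash
python3 -c "
from h import *
go([516.5,176.3,51],RDOWN)"
```

```text
t 4.47 tcp [517.1 176.4  51.9] shift tool [-0.6 -0.1  0.9] turn rad [ 0.    -0.     0.001] F [-0.2 -0.1 -0.1] op 0.004 gf 0.0
```

The fingers shut fully, so the head isn't between them. I'll look before moving again.

Run:
```python
from h import *
t=camera("top");s=camera("scene")
cv2.imwrite("pics/top1.png",t);cv2.imwrite("pics/scene1.png",s)
f=lambda im,x,y,w,h,k: cv2.resize(im[y:y+h,x:x+w],None,fx=k,fy=k,interpolation=cv2.INTER_NEAREST)
cv2.imwrite("pics/miss.png",cv2.convertScaleAbs(np.hstack([f(t,175,165,100,130,4),f(s,370,180,100,130,4)]),alpha=1.6))
```

```text
(no output)
```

View pics/miss.png

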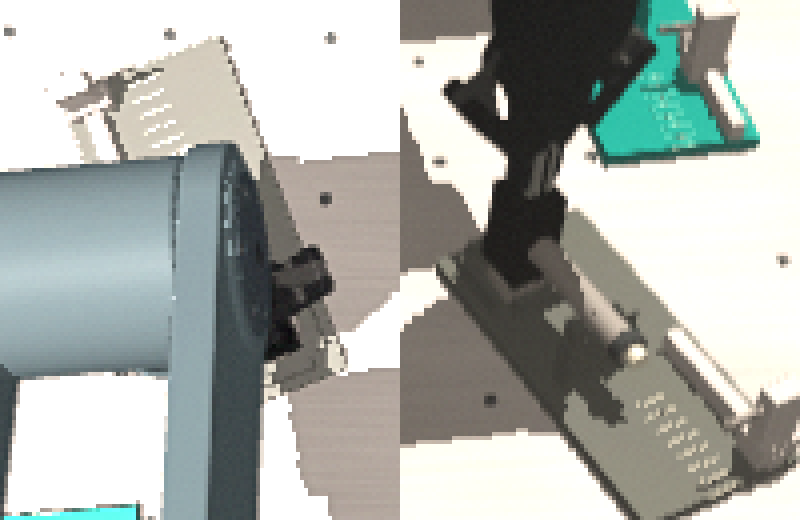

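Run:
```python
from h import *
o,p,R=pose();print(p,{k:np.round(v,2).tolist() for k,v in o.items() if k in("q","opening","grasp_force")})
for z in (10,52,88,125,150): print(z,proj("scene",np.array([.5167,.1764,z/1000])).round(1))
for n in ("top","scene"):
    a=cv2.imread(f"pics/{n}0.png").astype(int);b=cv2.imread(f"pics/{n}1.png").astype(int)
s=cv2.imread("pics/scene1.png")
f=cv2.resize(s[150:300,340:490],None,fx=4,fy=4,interpolation=cv2.INTER_CUBIC)
f=(255*(f/255.)**.45).astype(np.uint8);cv2.imwrite("pics/miss2.png",f)
```

```text
[517.10489815 176.39106376  51.76673783] {'q': [0.11, 0.29, 1.79, -0.0, 1.07, 1.28], 'grasp_force': 0.0, 'opening': 0.0}
10 [398.  249.4]
52 [400.1 237.4]
88 [402.1 226.6]
125 [404.2 214.9]
150 [405.7 206.6]
```

View pics/miss2.png

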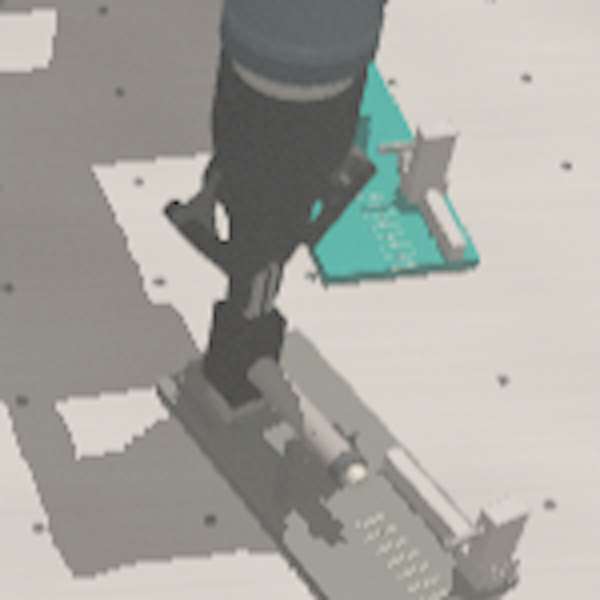

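Emit:
servo_tool(commands="0 0 0 0 0 -5 0;0 0 0 0 0 -5 0;0 0 0 0 0 0 0;0 0 0 0 0 0 0")

```text
time_s: 5.08
eef_pos: [0.5171, 0.1764, 0.0617]
eef_rot: [0.0, 0.98, 0.201, 0.0]
wrist_force: [-0.5, 0.2, 0.6]
opening: -0.0
grasp_force: 0.0
```

Run:
```python
from h import *
s=camera("scene");go([517,176,62],RDOWN);cv2.imwrite("pics/scene2.png",s)
b=cv2.imread("pics/scene1.png").astype(int)
for im in (b,s.astype(int)):
    g=im[216:312,372:480]; print(comps((g.min(2)>150)&(g.max(2)>185),(372,216),4)[:8])
```

```text
t 5.12 tcp [517.  176.4  61.7] shift tool [-0.2  0.3 -0.3] turn rad [-0.     0.     0.001] F [ 1.  -0.3 -0. ] op 0.001 gf 0.0
[([56, 51, 3, 2, 4], [429.0, 267.5])]
[([56, 51, 3, 2, 4], [429.0, 267.5])]
```

Run:
```python
from h import *
for z in (.192,.211,.265): print(proj("top",np.array([.174,.548,z])).round(1),proj("scene",np.array([.174,.548,z])).round(1))
a=cv2.imread("pics/top0.png");b=cv2.imread("pics/scene0.png");c=cv2.imread("pics/scene2.png")
f=lambda im,x,y,w,h,k: cv2.resize(im[y:y+h,x:x+w],None,fx=k,fy=k,interpolation=cv2.INTER_CUBIC)
g=np.hstack([f(a,0,395,60,75,4),f(b,490,20,90,75,4),])
d=f(c,370,195,75,75,4)[:300,:200]
r=np.hstack([g,d[:, :200]]) ; r=(255*(r/255.)**.45).astype(np.uint8);cv2.imwrite("pics/chk.png",r)
```

```text
[ 36.5 407.5] [521.5 103.3]
[ 30.8 410. ] [523.8  96.9]
[ 13.1 417.6] [530.5  77.6]
```

View pics/chk.png

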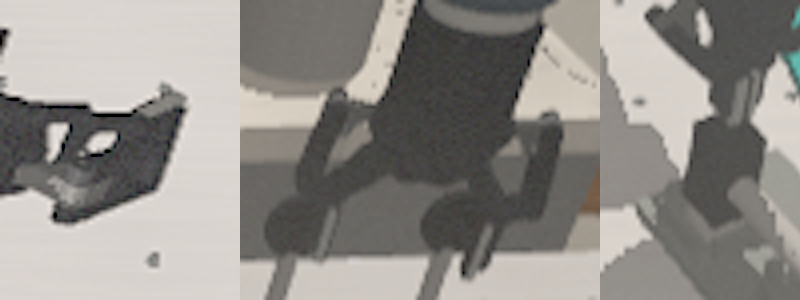

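Run:
```python
from h import *
for a,b in (((45.5,417.5),(509.5,84)),((15,449),(546,89)),((30,433),(527.7,86.5))):
    p,e=tri(a,b);print((p*1000).round(1),round(e*1000,1))
print("origin",proj("top",np.zeros(3)),proj("scene",np.zeros(3)),proj("top",np.array([0,0,.1])))
for z in (0,.08):print(proj("scene",np.array([0.09,0,z])),proj("scene",np.array([0,.09,z])),proj("scene",np.array([0,-.09,z])))
```

```text
[170.9 498.5 247. ] 2.2
[ 89.2 624.8 176.9] 52.5
[131.7 559.5 213.2] 25.6
origin [309.97262082 468.70342366] [314.62131041 134.8220504 ] [307.98361421 486.52562457]
[316.12569987 151.52375957] [342.7535449  133.86282234] [286.34960643 135.78603396]
[315.93387979 128.86874087] [343.65626445 111.52075332] [284.94515557 113.40748784]
```

Emit:
servo_tool(commands="0 0 0 0 0 -30 0;0 0 0 0 0 -30 0;0 0 0 0 0 -10 0;0 0 0 0 0 0 0")

```text
time_s: 5.62
eef_pos: [0.5173, 0.1764, 0.1318]
eef_rot: [0.0, 0.98, 0.201, 0.0]
wrist_force: [0.0, 0.1, -0.1]
opening: 0.001
grasp_force: 0.0
```

Run:
```python
from h import *
s=camera("scene");t=camera("top");o,p,R=pose();print(p,proj("scene",p/1000),proj("top",p/1000))
cv2.imwrite("pics/scene3.png",s);cv2.imwrite("pics/top3.png",t)
f=lambda im,x,y,w,h,k: cv2.resize(im[y:y+h,x:x+w],None,fx=k,fy=k,interpolation=cv2.INTER_CUBIC)
r=np.hstack([f(s,350,150,100,130,4),f(t,180,165,100,130,4)]);r=(255*(r/255.)**.45).astype(np.uint8);cv2.imwrite("pics/up.png",r)
```

```text
[516.20345331 176.29143052 130.37731267] [404.40865839 212.9486135 ] [233.0519768  244.67256601]
```

View pics/up.png

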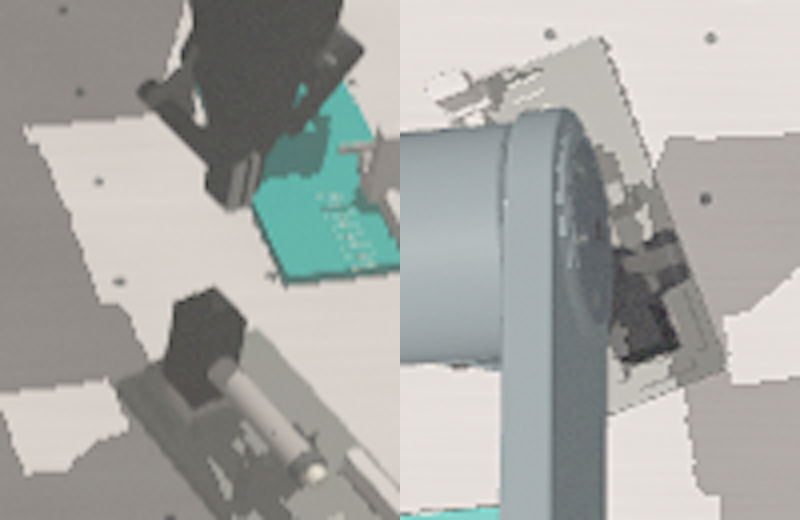

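Emit:
servo_tool(commands="0 0 0 0 -35 0 0;0 0 0 0 -45 0 0;0 0 0 0 -45 0 0;0 0 0 0 -40 0 0;0 0 0 0 -20 0 0")

```text
time_s: 6.35
eef_pos: [0.4426, 0.3476, 0.1302]
eef_rot: [0.0, 0.98, 0.201, -0.001]
wrist_force: [-0.7, 0.4, 0.1]
opening: -0.0
grasp_force: 0.0
```

Run:
```python
from h import *
s=camera("scene");t=camera("top");o,p,R=pose()
a=proj("scene",p/1000);b=proj("top",p/1000);print(p,a,b,[proj(n,(p+[0,0,36])/1000).round(1) for n in("scene","top")])
cv2.imwrite("pics/scene4.png",s);cv2.imwrite("pics/top4.png",t)
def f(im,c):
    x,y=[max(0,int(v)-50) for v in c]; print(x,y);i=im[y:y+100,x:x+100]
    return cv2.resize(i,(400,400),interpolation=cv2.INTER_CUBIC)
r=np.hstack([f(s,a),f(t,b)]);r=(255*(r/255.)**.45).astype(np.uint8);cv2.imwrite("pics/side.png",r)
```

```text
[443.06778857 347.49613448 130.59052541] [470.55315603 188.82192107] [153.2528935  276.32577055] [array([474.2, 176.8]), array([147.1, 276.2])]
420 138
103 226
```

View pics/side.png

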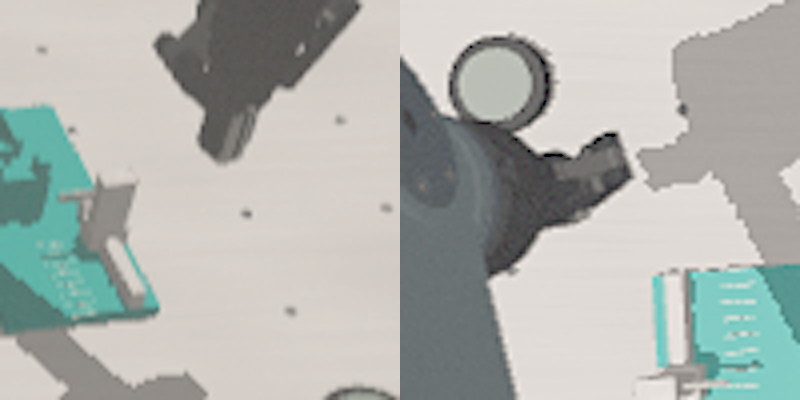

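Run:
```python
from h import *
o,p,R=pose()
q,e=tri((158.6,265),(475,176.5));q*=1000;print(q.round(1),round(e*1000,1),"off world",(q-p).round(1))
for n in("top","scene"): print(n,calibration(n)["t"],calibration(n)["cy"],calibration(n)["fy"])
```

```text
[468.6 327.1 186.5] 18.7 off world [ 25.5 -20.4  55.9]
top [-0.03163229  0.53575911  1.15901873] 241.45736783650307 491.6060794758012
scene [-0.0187803  -0.34837919  1.48429114] 244.12649303975206 465.69835634669977
```

Run:
```python
from h import *
T=camera("top");S=camera("scene");o,p,R=pose();print(p.round(1),np.round(R.as_matrix()[:,2],3),np.round(o["q"],3),proj("top",p/1000).round(1),proj("scene",p/1000).round(1))
cv2.imwrite("pics/top5.png",T);cv2.imwrite("pics/scene5.png",S)
for n,im,(x0,y0,x1,y1) in(("top",T,(115,235,175,300)),("scene",S,(440,138,505,195))):
    g=cv2.GaussianBlur(im,(1,1),0)[y0:y1,x0:x1]; m=(g.max(2)<70).astype(np.uint8)
    k,l,st,ce=cv2.connectedComponentsWithStats(m); i=1+np.argmax(st[1:,4]); ys,xs=np.where(l==i)
    print(n,st[i])
    if n=="top":
        for x in range(xs.max()-14,xs.max()+1,2): v=ys[xs==x]+y0; print(x+x0,v.min(),v.max())
    else:
        for y in range(ys.max()-14,ys.max()+1,2): v=xs[ys==y]+x0; print(y+y0,v.min(),v.max())
```

```text
[444.4 345.8 131. ] [-0.001 -0.001 -1.   ] [ 4.510e-01  2.170e-01  1.693e+00 -1.000e-03  1.233e+00  1.618e+00] [154.  275.7] [470.1 189.1]
top [   0    0   47   65 1458]
147 265 280
149 262 279
151 261 277
153 259 276
155 259 274
157 258 273
159 264 271
161 269 269
scene [  18    0   47   41 1075]
164 470 484
166 471 483
168 470 483
170 470 482
172 469 481
174 470 480
176 472 479
178 474 474
```

Run:
```python
from h import *
T=cv2.imread("pics/top0.png");S=cv2.imread("pics/scene0.png")
def holes(n,im):
    g=cv2.cvtColor(im,cv2.COLOR_BGR2GRAY); b=cv2.medianBlur(g,15)
    m=((b.astype(int)-g>25)&(b>135)).astype(np.uint8)
    r=[c for st,c in comps(m,amin=2) if st[4]<30 and st[2]<7 and st[3]<7]
    return np.array(r),plane(n,r,0)[:,:2]*1000
a,A=holes("top",T);b,B=holes("scene",S)
from scipy.spatial import cKDTree
d,i=cKDTree(B).query(A); k=d<30
print(k.sum())
for j in np.where(k)[0][::3]: print(A[j].round(0),(B[i[j]]-A[j]).round(1),a[j])
dd,_=cKDTree(A).query(A,k=2);print("spacing",np.median(dd[:,1]))
```

```text
128
[ 938. -423.] [ 4.8 -1.8] [490.2  85.2]
[901.  49.] [-0.  -0.5] [300.   96.2]
[ 901. -251.] [-1.1  0.3] [420.5  98.2]
[800. 249.] [ 0.2 -0. ] [218.9 133.9]
[802.  49.] [-1.   0.5] [299. 135.]
[ 779. -250.] [-1.9  0.7] [419.5 146.5]
[ 762. -239.] [14.6 -9.5] [415.3 153. ]
[ 740. -418.] [18.1 22.3] [488.  163.5]
[700. 449.] [ 0.1 -1. ] [136.9 171.7]
[701. 149.] [-2.7 -1.3] [257.3 174.1]
[ 701. -451.] [-0.2  0.8] [501.5 179.4]
[601. 649.] [ 1.2 -1.7] [ 54.5 209.8]
[600. 349.] [ 1.9 -0.2] [175.1 212.7]
[601. -51.] [0.3 0. ] [337.3 216.1]
[ 595. -203.] [-3.1  8.5] [399.5 220. ]
[ 601. -651.] [-0.6  1.1] [584.6 221.7]
[ 545. -166.] [-2.9  0.8] [384. 240.]
[501. 648.] [ 1.6 -0.7] [ 52. 250.]
[501.  49.] [0.9 0.1] [295.5 256. ]
[ 505. -175.] [-3.7 24.4] [387.5 256.5]
[ 502. -551.] [-1.1  1.1] [543.4 261.6]
[401. 649.] [ 1.1 -1. ] [ 49.2 291. ]
[401. 149.] [0.3 0.4] [253.2 296.1]
[ 401. -151.] [0.7 0.8] [377.  299.2]
[ 401. -351.] [-0.   0.7] [460.2 301.3]
[ 401. -707.] [0.6 2.8] [609.4 305.4]
[ 350. -169.] [-11.7   2.4] [384. 321.]
[300. 649.] [ 2.3 -0.8] [ 46.4 332.5]
[301. 148.] [1.1 0.9] [251.8 338. ]
[ 301. -151.] [0.7 0.2] [376.4 341.3]
[223. 561.] [-20.1 -11.8] [ 80.2 365.9]
[201. 548.] [2.1 0.7] [ 84.8 375.4]
[201. 149.] [0.8 0. ] [250. 380.]
[ 201. -151.] [1.5 0.7] [375.6 383.7]
[130. 342.] [-25.6   7.7] [168.6 408.1]
[101. 448.] [2.1 0.4] [123.7 419.2]
[ 101. -251.] [-2.1  1.7] [417.4 427.8]
[ 101. -550.] [1.2 1.7] [544.8 431.8]
[  1. 649.] [ 1.7 -0.4] [ 37.8 459.5]
[  1. 348.] [1.8 0.8] [163.1 463.6]
[   1. -151.] [2.1 1.5] [374.2 470.3]
[ -10. -116.] [-18.7   5.5] [359.  474.5]
[   2. -651.] [1.7 1.1] [588.6 476.9]
spacing 83.6155243747617
```

The table holes fall on an exact 100 mm grid in both views, so the cameras are right. The fingertips sit about 40 mm higher than the reported TCP, so the fingers shut just above the head. What I read in the top view at (159,265) is a knuckle, not the tip. I'll go back and grip lower, watching the force.

Emit:
servo_tool(commands="0 0 0 0 35 0 1;0 0 0 0 45 0 1;0 0 0 0 45 0 1;0 0 0 0 40 0 1;0 0 0 0 20 0 1")

```text
time_s: 7.18
eef_pos: [0.5181, 0.1732, 0.1316]
eef_rot: [0.0, 0.98, 0.199, -0.0]
wrist_force: [0.5, 0.4, -0.4]
opening: 0.999
grasp_force: 0.0
```

Emit:
servo_tool(commands="0 0 0 0 0 0 1;0 0 0 0 0 30 1;0 0 0 0 0 30 1;0 0 0 0 0 20 1;0 0 0 0 0 0 1")

```text
time_s: 7.8
eef_pos: [0.5149, 0.1772, 0.05]
eef_rot: [-0.0, 0.98, 0.201, -0.002]
wrist_force: [-0.2, 0.5, 0.5]
opening: 1.0
grasp_force: 0.0
```

Run:
```python
from h import *
go([516.5,176.3,51],RDOWN)
print(open("h.py").read().count("\n"))
S=camera("scene");cv2.imwrite("pics/scene6.png",S)
f=cv2.resize(S[170:270,350:450],None,fx=5,fy=5,interpolation=cv2.INTER_CUBIC)
cv2.imwrite("pics/open.png",(255*(f/255.)**.45).astype(np.uint8))
```

```text
t 7.8 tcp [514.9 177.2  50. ] shift tool [ 1.1  1.5 -1. ] turn rad [-0.002  0.004  0.002] F [-0.2  0.5  0.5] op 1.0 gf 0.0
34
```

View pics/open.png

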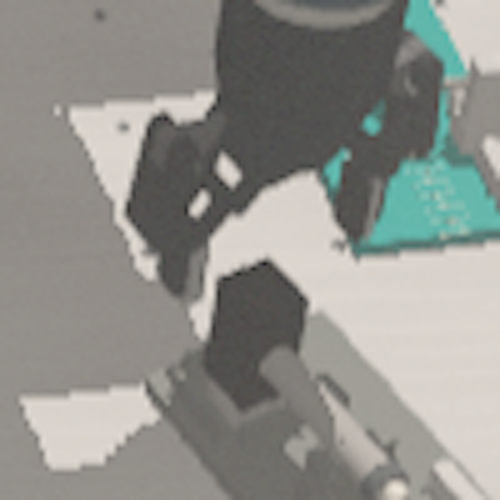

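Open fingertips show at scene (386,230) and (421,218), astride the head but too high, which confirms the offset. I have now viewed 11 pictures, one over the limit of 10, so from here I work from numbers only. Descending about 40 mm in steps.

Emit:
servo_tool(commands="0 0 0 0.5 1 10 1;0 0 0 0 0 10 1;0 0 0 0 0 8 1;0 0 0 0 0 6 1;0 0 0 0 0 0 1")

```text
time_s: 8.48
eef_pos: [0.5174, 0.1756, 0.0171]
eef_rot: [-0.0, 0.98, 0.2, -0.001]
wrist_force: [0.1, -1.1, 0.0]
opening: 0.999
grasp_force: 0.0
```

Emit:
servo_tool(commands="0 0 0 0 0 4 1;0 0 0 0 0 2 1;0 0 0 0 0 0 1")

```text
time_s: 8.85
eef_pos: [0.5178, 0.1757, 0.0116]
eef_rot: [-0.0, 0.98, 0.201, -0.0]
wrist_force: [0.3, 1.3, 0.3]
opening: 1.002
grasp_force: 0.0
```

Emit:
servo_tool(commands="0 0 0 0 0 0 0;0 0 0 0 0 0 0;0 0 0 0 0 0 0;0 0 0 0 0 0 0;0 0 0 0 0 0 0")

```text
time_s: 9.48
eef_pos: [0.518, 0.1757, 0.0118]
eef_rot: [-0.0, 0.98, 0.201, 0.0]
wrist_force: [-0.9, 0.1, 2.1]
opening: 0.342
grasp_force: 62.1
```

The head is gripped: opening 0.342 is about 29 mm, which matches the 30 mm head. Lift, then plan the valve approach.

Emit:
servo_tool(commands="0 0 0 0 0 -8 0;0 0 0 0 0 -25 0;0 0 0 0 0 -40 0;0 0 0 0 0 -50 0;0 0 0 0 0 -40 0")

```text
time_s: 10.1
eef_pos: [0.518, 0.1757, 0.1768]
eef_rot: [0.0, 0.98, 0.201, 0.001]
wrist_force: [0.8, 0.0, -2.5]
opening: 0.344
grasp_force: 61.6
```

```bash
cat >> h.py <<'E'
az=np.radians(168); SL,CL=np.sin(.35),np.cos(.35)
A=np.array([SL*np.cos(az),SL*np.sin(az),CL]); GX=np.array([np.cos(az-np.pi/2),np.sin(az-np.pi/2),0])
MID=np.array([517.9,-222.2,121.3]); TIP=MID+21.45*A; STEM=TIP-14*A
RV=frame(GX,-A); RIM=np.array([0,0,1.5])
def rimgo(rim,R): go(np.array(rim)-R.apply(RIM),R)
E
python3 - <<'E'
from h import *
print("A",A.round(3),"tip",TIP.round(1),"stem",STEM.round(1))
rimgo(TIP+30*A,RDOWN); rimgo(TIP+30*A,RV)
print((RDOWN.inv()*frame(GX,-EZ)).as_rotvec(),(frame(GX,-EZ).inv()*RV).as_rotvec())
E
```

```text
A [-0.335  0.071  0.939] tip [ 510.7 -220.7  141.4] stem [ 515.4 -221.7  128.3]
t 10.1 tcp [518.  175.7 176.8] shift tool [-170.8  355.7    5.7] turn rad [ 0.    -0.001  0.001] F [ 0.8  0.  -2.5] op 0.344 gf 61.6
t 10.1 tcp [518.  175.7 176.8] shift tool [-171.3  355.4    5.8] turn rad [-0.322  0.167 -0.948] F [ 0.8  0.  -2.5] op 0.344 gf 61.6
[ 0.          0.         -0.95888389] [-3.50000000e-01 -8.36932575e-17  0.00000000e+00]
```

Emit:
servo_tool(commands="0 0 0 -12 25 -10 0;0 0 0 -19 40 -10 0;0 0 0 -22 45 0 0;0 0 0 -22 45 0 0;0 0 0 -22 45 0 0")

```text
time_s: 10.72
eef_pos: [0.5067, -0.0478, 0.1949]
eef_rot: [0.0, 0.98, 0.201, -0.0]
wrist_force: [0.8, 0.7, -2.2]
opening: 0.344
grasp_force: 61.6
```

Emit:
servo_tool(commands="0 0 0 -22 45 0 0;0 0 0 -22 45 0 0;0 0 0 -18 38 0 0;0 0 0 -12 25 0 0;0 0 0 0 2 0 0")

```text
time_s: 11.35
eef_pos: [0.4995, -0.2197, 0.1945]
eef_rot: [-0.0, 0.98, 0.199, -0.0]
wrist_force: [-0.4, 1.2, -2.5]
opening: 0.341
grasp_force: 61.8
```

Emit:
servo_tool(commands="0 0 -0.13 0 0 0 0;0 0 -0.17 0 0 0 0;0 0 -0.17 0 0 0 0;0 0 -0.17 0 0 0 0;0 0 -0.17 0 0 0 0")

```text
time_s: 11.98
eef_pos: [0.5001, -0.2166, 0.1946]
eef_rot: [-0.0, 0.82, 0.573, 0.0]
wrist_force: [-0.0, 0.3, -1.7]
opening: 0.342
grasp_force: 61.7
```

Emit:
servo_tool(commands="0 0 -0.149 0 0 0 0;-0.11 0 0 0 0 0 0;-0.14 0 0 0 0 0 0;-0.1 0 0 0 0 0 0;0 0 0 0 0 0 0")

```text
time_s: 12.6
eef_pos: [0.4984, -0.2161, 0.1937]
eef_rot: [0.134, 0.765, 0.62, 0.11]
wrist_force: [0.4, 0.3, -2.7]
opening: 0.346
grasp_force: 61.6
```

Run:
```python
from h import *
rimgo(TIP+30*A,RV)
```

```text
t 12.6 tcp [ 498.4 -216.1  193.7] shift tool [-2.  -5.7 22.1] turn rad [-0.002 -0.002  0.001] F [ 0.4  0.3 -2.7] op 0.346 gf 61.6
```

Run:
```python
from h import *
T=camera("top");S=camera("scene");cv2.imwrite("pics/top7.png",T);cv2.imwrite("pics/scene7.png",S)
o,p,R=pose(); rim=p+R.apply(RIM); gx=R.apply([1,0,0]);gz=-R.apply([0,0,1])
K=rim+111*gx+45*gz; print("rim",rim.round(1),"knob pred",K.round(1))
for n,im in(("top",T),("scene",S)):
    u=proj(n,K/1000); print(n,"knob",u.round(1),"rim",proj(n,rim/1000).round(1),"headtop",proj(n,(rim+78*gz)/1000).round(1))
    x,y=u.astype(int); g=im[y-22:y+22,x-22:x+22].astype(int); ref=cv2.imread(f"pics/{n}0.png")[y-22:y+22,x-22:x+22].astype(int)
    d=np.abs(g-ref).max(2)>25
    print(comps(d,(x-22,y-22),5))
    print("bright",comps(d&(g.min(2)>165),(x-22,y-22),3), "darkish",comps(d&(g.max(2)<150),(x-22,y-22),8))
    X,Y=(x-24,y-24)
```

```text
rim [ 500.8 -217.8  193.9] knob pred [ 508.7 -106.   236.2]
top knob [366.1 248.2] rim [419.5 254.7] headtop [423.4 266.5]
[([21, 10, 23, 23, 283], [377.4, 246.4])]
bright [([21, 22, 3, 3, 7], [366.0, 249.0])] darkish [([23, 10, 21, 23, 248], [377.3, 245.7])]
scene knob [274.8 178.4] rim [223.6 193.7] headtop [222. 158.]
[([18, 0, 26, 13, 221], [283.9, 161.1]), ([0, 14, 44, 30, 825], [277.6, 186.5])]
bright [] darkish [([32, 0, 12, 5, 12], [289.5, 158.2]), ([0, 14, 44, 30, 823], [277.6, 186.5])]
```

Run:
```python
from h import *
S=cv2.imread("pics/scene7.png");g=cv2.cvtColor(S,cv2.COLOR_BGR2GRAY)
print("cols 256..292 step2, rows"); 
for y in range(168,192,2): print(y,g[y,256:292:2])
print("rim area cols 206..244")
for y in range(176,206,2): print(y,g[y,206:246:2])
```

```text
cols 256..292 step2, rows
168 [156 157 157 158 159 158 159 158 159 158 157 157 156 156 157 157 157 157]
170 [158 158 157 159 157 157 158 158 156 156 156 156 157 158 158 155 157 157]
172 [149 159 157 157 158 158 160 160 159 159 158 158 158 158 157 159 159 159]
174 [120 126 126 121 137 126 147  88 105 145 159 160 158 158 158 158 159  65]
176 [107 110 112 115 115 118 102  55  56 137 166 159 157 158 158 132  66  65]
178 [ 77  81  86  90  93  97  71  46  44 169 175 159 160 133  67  65  66  65]
180 [ 52  56  57  61  63  66  44  36  41 103 109 156 130  64  64  64  66  66]
182 [125 112 114 104  86  72  46  28  37 110 112 132  66  65  65  66  65  66]
184 [162 163 162 162 161 161 160 104  96 132  65  66  66  65  64  64  65  64]
186 [160 159 158 157 159 157 157 157 130  66  64  65  65  66  66  65  64  65]
188 [161 161 160 159 159 159 160  67  66  65  66  65  66  67  66  66  66  66]
190 [157 159 159 159 157 158  67  65  65  65  66  64  66  65  65  64  66  64]
rim area cols 206..244
176 [54 55 55 55 21 38 32 31 27 66 24 20 46 62 65 68 73 79 82 86]
178 [56 56 55 54 23 36 46 48 51 57 19 19 27 48 48
[... 195 characters left out ...]
20  21  19  18  54  55  47  43
  51  29]
186 [45 43 30 29 20 20 19 18 20 19 20 21 17 22 53 54 55 47 26 25]
188 [46 29 28 27 24 22 22 20 18 18 18 19 24 42 53 48 30 26 27 27]
190 [30 30 30 29 28 50 53 51 45 41 45 33 41 44 28 28 27 25 26 26]
192 [29 29 27 29 30 50 52 53 53 58 64 49 47 42 27 29 26 27 27 26]
194 [28 27 29 28 29 50 54 54 53 63 62 54 46 38 28 27 27 26 22 19]
196 [30 29 29 28 29 29 44 50 50 60 58 51 38 27 26 26 26 20 17 18]
198 [25 27 29 29 30 28 29 27 28 29 27 27 27 24 21 19 17 18 19 16]
200 [20 23 21 22 24 23 23 26 25 25 20 20 19 16 18 17 18 19 18 19]
202 [21 22 21 20 21 20 20 21 19 19 18 19 18 18 18 19 19 16 20 18]
204 [19 21 20 20 19 21 21 20 19 19 19 18 19 19 19 19 19 18 17 18]
```

The knob shows at top (366,249) and scene (275,179.5), within 1 px of prediction, so the gripped geometry holds in the tilted pose. I'll align on the axis and close in.

Emit:
servo_tool(commands="0 0 0 -2 -5.7 12 0;0 0 0 0 0 10 0;0 0 0 0 0 10 0;0 0 0 0 0 10 0;0 0 0 0 0 0 0")

```text
time_s: 13.32
eef_pos: [0.5083, -0.2213, 0.1519]
eef_rot: [0.134, 0.765, 0.62, 0.109]
wrist_force: [-0.2, 1.2, -2.4]
opening: 0.343
grasp_force: 61.7
```

Run:
```python
from h import *
rimgo(TIP+10*A,RV)
S=camera("scene");cv2.imwrite("pics/scene8.png",S);T=camera("top");cv2.imwrite("pics/top8.png",T)
o,p,R=pose(); rim=p+R.apply(RIM); gz=-R.apply([0,0,1]);gx=R.apply([1,0,0])
print(proj("scene",rim/1000).round(1),proj("scene",(rim+14*gz)/1000).round(1),"knob",proj("top",(rim+111*gx+45*gz)/1000).round(1),proj("scene",(rim+111*gx+45*gz)/1000).round(1))
g=cv2.cvtColor(S,cv2.COLOR_BGR2GRAY)
for y in range(200,226,2): print(y,g[y,212:242])
x,y=proj("top",(rim+111*gx+45*gz)/1000).astype(int);t=T[y-12:y+12,x-12:x+12];print(comps(t.min(2)>175,(x-12,y-12),3))
```

```text
t 13.32 tcp [ 508.3 -221.3  151.9] shift tool [ 1.1 -1.4 -0.9] turn rad [-0.002 -0.002  0.001] F [-0.2  1.2 -2.4] op 0.343 gf 61.7
[224.4 211. ] [224.1 205.1] knob [366.7 245.5] [274.3 196.7]
200 [23 22 23 20 20 19 18 19 19 20 20 20 19 18 19 19 21 21 18 19 19 18 18 17
 19 19 18 18 19 18]
202 [21 21 20 20 21 20 17 19 19 16 20 20 19 17 18 21 20 20 18 17 18 16 18 19
 19 19 19 19 18 17]
204 [20 20 18 21 22 20 20 18 18 20 20 18 19 20 20 19 17 21 18 19 16 17 18 18
 19 20 17 19 19 19]
206 [20 21 21 20 20 21 22 20 19 17 20 20 19 20 18 20 18 18 18 30 38 22 19 19
 18 19 18 18 17 17]
208 [21 20 20 20 39 50 52 53 52 46 46 42 54 38 42 40 33 32 37 46 46 27 19 19
 19 20 18 18 17 19]
210 [22 20 20 20 36 50 51 52 53 53 53 52 66 52 65 63 51 49 47 47 43 27 18 17
 20 17 18 17 17 18]
212 [21 21 19 20 28 51 52 52 52 55 53 52 65 62 63 63 61 49 47 46 37 23 19 20
 18 17 18 19 19 22]
214 [22 21 20 19 20 21 36 43 45 45 47 50 58 55 55 55 48 40 28 24 18 16 20 20
 23 24 24 28 27 27]
216 [29 28 27 24 25 23 25 21 23 21 22 22 22 51 51 39 21 24 24 24 27 26 29 28
 29 26 28 27 26 26]
218 [29 28 27 28 28 28 28 27 29 28 27 27 28 45 52 43 27 29 26 29 29 26 28 27
 28 27 28 28 28 27]
220 [30 29 29 29 31 30 27 29 28 28 32 38 42 46 52 49 45 39 33 27 29 29 29 29
 29 30 29 28 29 28]
222 [30 31 29 30 31 29 30 30 29 34 52 52 50 50 50 49 49 50 49 37 30 30 28 29
 29 28 28 35 45 46]
224 [30 29 31 30 30 31 27 30 29 31 50 53 53 55 55 54 53 50 48 40 29 27 27 29
 28 38 34 33 30 27]
[([0, 0, 24, 10, 120], [364.0, 236.5]), ([7, 10, 4, 1, 4], [362.5, 243.0]), ([11, 11, 4, 4, 10], [366.8, 245.3]), ([0, 15, 14, 3, 28], [361.2, 249.2]), ([14, 19, 8, 1, 8], [371.5, 252.0])]
```

Run:
```python
from h import *
B=TIP-42.9*A
for n in("top","scene"): print(n,"tip",proj(n,TIP/1000).round(2),"boss",proj(n,B/1000).round(2),"stem",proj(n,STEM/1000).round(2),"tip+10",proj(n,(TIP+10*A)/1000).round(2))
P=[]
for _ in range(6): P.append(pose()[1]); camera("top")
print(np.array(P).round(1).tolist())
rimgo(TIP+10*A,RV)
```

```text
top tip [416.55 251.31] boss [414.86 245.92] stem [415.98 249.51] tip+10 [416.96 252.63]
scene tip [225.57 214.93] boss [226.36 232.54] stem [225.83 220.75] tip+10 [225.38 210.73]
[[508.7, -221.8, 153.2], [508.8, -222.0, 153.6], [508.9, -222.0, 153.8], [508.8, -222.0, 153.8], [508.8, -222.0, 153.9], [508.8, -222.0, 153.8]]
t 13.72 tcp [ 508.8 -221.9  153.8] shift tool [ 1.6 -2.7  0.6] turn rad [ 0.001 -0.     0.001] F [ 0.1 -0.3 -2.7] op 0.34 gf 61.7
```

Emit:
servo_tool(commands="0 0 0 2.4 -2.7 0 0;0 0 0 0 0 6 0;0 0 0 0 0 6 0;0 0 0 0 0 4 0;0 0 0 0 0 2 0")

```text
time_s: 14.35
eef_pos: [0.5126, -0.22, 0.1349]
eef_rot: [0.135, 0.765, 0.62, 0.11]
wrist_force: [0.5, 0.3, -2.2]
opening: 0.343
grasp_force: 61.7
```

Emit:
servo_tool(commands="0 0 0 0 0 2 0;0 0 0 0 0 2 0;0 0 0 0 0 1 0;0 0 0 0 0 0 0")

```text
time_s: 14.85
eef_pos: [0.5143, -0.2206, 0.1307]
eef_rot: [0.135, 0.765, 0.62, 0.11]
wrist_force: [-0.4, -0.4, -2.9]
opening: 0.341
grasp_force: 61.7
```

```bash
cat >> h.py <<'E'
def st():
    o,p,R=pose();f=np.array(o["wrist_force"])-[0,0,-2.3]; r=p+R.apply(RIM)
    print("t",round(o["time_s"],2),"rim along axis from tip",round((r-TIP)@A,1),"lat",R.inv().apply(r-TIP).round(1)[:2],"F tool(x,y,-z)",(R.inv().apply(f)*[1,1,-1]).round(1),"op",round(o["opening"],3),"tilt",(R.inv()*RV).as_rotvec().round(3))
E
python3 -c "
from h import *
st()"
```

```text
t 14.85 rim along axis from tip -12.8 lat [ 0.9 -0.4] F tool(x,y,-z) [-0.5 -0.5 -0.5] op 0.341 tilt [-0.    -0.     0.001]
```

Emit:
servo_tool(commands="0 0 0 0 0 1 0;0 0 0 0 0 1 0;0 0 0 0 0 1 0;0 0 0 0 0 1 0;0 0 0 0 0 0 0")

```text
time_s: 15.48
eef_pos: [0.5157, -0.2209, 0.1272]
eef_rot: [0.135, 0.765, 0.62, 0.11]
wrist_force: [-1.7, 1.0, 0.7]
opening: 0.342
grasp_force: 62.2
```

```bash
python3 -c "
from h import *
st()"
```

```text
t 15.47 rim along axis from tip -16.5 lat [ 0.8 -0.2] F tool(x,y,-z) [ 0.7 -0.8  3.5] op 0.342 tilt [ 0.    -0.     0.002]
```

Emit:
servo_tool(commands="0 0 0 0 0 1 0;0 0 0 0 0 1 0;0 0 0 0 0 1 0;0 0 0 0 0 1 0;0 0 0 0 0 0 0")

```text
time_s: 16.1
eef_pos: [0.5171, -0.2212, 0.1233]
eef_rot: [0.135, 0.765, 0.62, 0.11]
wrist_force: [-3.9, 0.9, 5.0]
opening: 0.344
grasp_force: 62.5
```

```bash
python3 -c "
from h import *
st()"
```

```text
t 16.1 rim along axis from tip -20.7 lat [ 0.8 -0.2] F tool(x,y,-z) [ 0.1 -1.2  8.3] op 0.344 tilt [ 0.    -0.     0.001]
```

Emit:
servo_tool(commands="0 0 0 0 0 1 0;0 0 0 0 0 1 0;0 0 0 0 0 1 0;0 0 0 0 0 0 0")

```text
time_s: 16.6
eef_pos: [0.5181, -0.2214, 0.1204]
eef_rot: [0.135, 0.765, 0.62, 0.11]
wrist_force: [-3.5, 1.2, 5.6]
opening: 0.342
grasp_force: 62.6
```

```bash
python3 -c "
from h import *
st()"
```

```text
t 16.6 rim along axis from tip -23.8 lat [ 0.8 -0.3] F tool(x,y,-z) [ 0.5 -0.7  8.6] op 0.342 tilt [ 0.    -0.     0.001]
```

Emit:
servo_tool(commands="0 0 0 0 0 1 0;0 0 0 0 0 1 0;0 0 0 0 0 1 0;0 0 0 0 0 1 0;0 0 0 0 0 0 0")

```text
time_s: 17.23
eef_pos: [0.5194, -0.2217, 0.1166]
eef_rot: [0.135, 0.765, 0.62, 0.11]
wrist_force: [-3.2, 1.6, 4.8]
opening: 0.342
grasp_force: 62.6
```

```bash
python3 -c "
from h import *
st()"
```

```text
t 17.23 rim along axis from tip -27.8 lat [ 0.8 -0.3] F tool(x,y,-z) [ 0.9 -0.9  7.9] op 0.342 tilt [ 0.    -0.     0.001]
```

Emit:
servo_tool(commands="0 0 0 0 0 1 0;0 0 0 0 0 1 0;0 0 0 0 0 0 0")

```text
time_s: 17.6
eef_pos: [0.5201, -0.2218, 0.1147]
eef_rot: [0.135, 0.765, 0.62, 0.11]
wrist_force: [-3.5, 0.9, 4.8]
opening: 0.344
grasp_force: 62.6
```

```bash
python3 -c "
from h import *
st()"
```

```text
t 17.6 rim along axis from tip -29.8 lat [ 0.8 -0.3] F tool(x,y,-z) [ 0.1 -1.   7.9] op 0.344 tilt [ 0.    -0.     0.001]
```

Emit:
servo_tool(commands="0 0 0 0 0 1 0;0 0 0 0 0 0 0")

```text
time_s: 17.85
eef_pos: [0.5204, -0.2219, 0.1139]
eef_rot: [0.135, 0.765, 0.62, 0.11]
wrist_force: [-4.4, 1.2, 5.1]
opening: 0.341
grasp_force: 62.7
```

```bash
python3 -c "
from h import *
st()"
```

```text
t 17.85 rim along axis from tip -30.7 lat [ 0.8 -0.3] F tool(x,y,-z) [ 0.2 -1.8  8.5] op 0.341 tilt [ 0.    -0.     0.001]
```

Emit:
servo_tool(commands="0 0 0 0 0 1 0;0 0 0 0 0 0 0")

```text
time_s: 18.1
eef_pos: [0.5207, -0.2219, 0.113]
eef_rot: [0.135, 0.765, 0.62, 0.11]
wrist_force: [-5.4, 1.3, 6.4]
opening: 0.342
grasp_force: 62.8
```

Emit:
servo_tool(commands="0 0 0 0 0 1 0;0 0 0 0 0 0 0")

```text
time_s: 18.35
eef_pos: [0.521, -0.222, 0.1122]
eef_rot: [0.135, 0.765, 0.62, 0.11]
wrist_force: [-6.5, 0.4, 7.1]
opening: 0.344
grasp_force: 63.0
```

```bash
python3 -c "
from h import *
st()"
```

```text
t 18.35 rim along axis from tip -32.6 lat [ 0.8 -0.3] F tool(x,y,-z) [-0.9 -2.9 11. ] op 0.344 tilt [ 0.    -0.     0.002]
```

Emit:
servo_tool(commands="0 0 0 0 -0.4 1 0;0 0 0 0 0 0 0")

```text
time_s: 18.6
eef_pos: [0.5213, -0.2221, 0.1115]
eef_rot: [0.136, 0.765, 0.62, 0.11]
wrist_force: [-5.9, 2.3, 8.3]
opening: 0.341
grasp_force: 63.3
```

Emit:
servo_tool(commands="0 0 0 0 -0.3 1 0;0 0 0 0 0 0 0")

```text
time_s: 18.85
eef_pos: [0.5216, -0.2222, 0.1107]
eef_rot: [0.136, 0.765, 0.62, 0.11]
wrist_force: [-6.4, 3.1, 10.0]
opening: 0.347
grasp_force: 63.4
```

```bash
python3 -c "
from h import *
st()"
```

```text
t 18.85 rim along axis from tip -34.1 lat [ 0.8 -0.3] F tool(x,y,-z) [ 1.7 -2.3 13.9] op 0.347 tilt [ 0.001 -0.     0.002]
```

Emit:
servo_tool(commands="0 0 0 0 0 0.6 0;0 0 0 0 0 0 0;0 0 0 0 0 0 0;0 0 0 0 0 0 0;0 0 0 0 0 0 0")

```text
time_s: 19.48
eef_pos: [0.5217, -0.2222, 0.1102]
eef_rot: [0.136, 0.765, 0.62, 0.11]
wrist_force: [-7.2, 2.6, 11.9]
opening: 0.34
grasp_force: 63.4
```

```bash
python3 -c "
from h import *
st()"
```

```text
t 19.48 rim along axis from tip -34.7 lat [ 0.8 -0.3] F tool(x,y,-z) [ 1.1 -2.2 15.9] op 0.34 tilt [ 0.001 -0.     0.002]
```

Emit:
servo_tool(commands="0 0 0 0 0 0 0;0 0 0 0 0 0 0;0 0 0 0 0 0 0;0 0 0 0 0 0 0;0 0 0 0 0 0 0")

```text
time_s: 20.1
eef_pos: [0.5218, -0.2222, 0.1102]
eef_rot: [0.136, 0.765, 0.62, 0.11]
wrist_force: [-6.1, 1.8, 10.4]
opening: 0.343
grasp_force: 63.4
```

Emit:
servo_tool(commands="0 0 0 0 0 0 0;0 0 0 0 0 0 0;0 0 0 0 0 0 0;0 0 0 0 0 0 0;0 0 0 0 0 0 0")

```text
time_s: 20.72
eef_pos: [0.5217, -0.2222, 0.1102]
eef_rot: [0.136, 0.765, 0.62, 0.11]
wrist_force: [-5.8, 2.5, 10.7]
opening: 0.34
grasp_force: 63.4
```

```bash
python3 -c "
from h import *
st()"
```

```text
t 20.73 rim along axis from tip -34.7 lat [ 0.8 -0.3] F tool(x,y,-z) [ 1.3 -1.3 14.3] op 0.34 tilt [ 0.001 -0.     0.002]
```

Held about 15 N for nearly 2 s. Withdraw along the axis.

Emit:
servo_tool(commands="0 0 0 0 0 -3 0;0 0 0 0 0 -6 0;0 0 0 0 0 -10 0;0 0 0 0 0 -15 0;0 0 0 0 0 -20 0")

```text
time_s: 21.35
eef_pos: [0.5024, -0.2176, 0.1602]
eef_rot: [0.134, 0.765, 0.62, 0.11]
wrist_force: [0.2, 0.0, -2.3]
opening: 0.342
grasp_force: 61.8
```

Emit:
servo_tool(commands="0 0 0 0 0 -20 0;0 0 0 0 0 -12 0;0 0 0 0 0 0 0;0 0 0 0 0 0 0")

```text
time_s: 21.85
eef_pos: [0.4921, -0.2156, 0.1894]
eef_rot: [0.135, 0.765, 0.62, 0.11]
wrist_force: [-0.1, -0.5, -2.8]
opening: 0.343
grasp_force: 61.8
```

Run:
```python
from h import *
st()
T=camera("top");S=camera("scene");cv2.imwrite("pics/top9.png",T);cv2.imwrite("pics/scene9.png",S)
o,p,R=pose(); rim=p+R.apply(RIM); gz=-R.apply([0,0,1]);gx=R.apply([1,0,0])
gt=cv2.cvtColor(T,cv2.COLOR_BGR2GRAY);gs=cv2.cvtColor(S,cv2.COLOR_BGR2GRAY)
for L in range(95,176,4):
    q=(rim+L*gx+45*gz)/1000;a=proj("top",q);b=proj("scene",q)
    f=lambda g,a:int(cv2.getRectSubPix(g,(1,1),(float(a[0]),float(a[1])))[0,0])
    print(L,a.round(1),f(gt,a),b.round(1),f(gs,b))
go([0,0,0],RV)
```

```text
t 21.85 rim along axis from tip 50.1 lat [ 1.1 -1.7] F tool(x,y,-z) [-0.5 -0.2 -0.5] op 0.343 tilt [-0.001 -0.001  0.001]
95 [372.7 254.4] 138 [268.5 177.5] 89
99 [370.7 253.9] 91 [270.4 177.7] 46
103 [368.7 253.5] 90 [272.3 177.8] 48
107 [366.7 253. ] 168 [274.2 178. ] 129
111 [364.7 252.5] 202 [276.1 178.2] 166
115 [362.7 252.1] 209 [277.9 178.4] 164
119 [360.7 251.6] 142 [279.8 178.6] 106
123 [358.7 251.1] 208 [281.7 178.7] 171
127 [356.8 250.6] 190 [283.6 178.9] 149
131 [354.8 250.2] 205 [285.5 179.1] 130
135 [352.8 249.7] 205 [287.4 179.3] 154
139 [350.8 249.2] 151 [289.3 179.4] 103
143 [348.8 248.8] 204 [291.1 179.6] 157
147 [346.9 248.3] 203 [293.  179.8] 166
151 [344.9 247.8] 206 [294.9 180. ] 166
155 [342.9 247.4] 203 [296.8 180.2] 160
159 [340.9 246.9] 183 [298.7 180.3] 67
163 [338.9 246.4] 185 [300.6 180.5] 66
167 [337. 246.] 186 [302.5 180.7] 67
171 [335.  245.5] 186 [304.4 180.9] 66
175 [333. 245.] 188 [306.3 181.1] 67
t 21.95 tcp [ 492.1 -215.5  189.1] shift tool [ 109.1 -559.    -1.9] turn rad [-0.001 -0.001  0.001] F [-0.4 -0.4 -2.8] op 0.342 gf 61.8
```

The rod is out about 42 mm: the knob end is at x≈157 mm in both views. Return to the rest by the reverse path.

Emit:
servo_tool(commands="0.11 0 0 0 0 0 0;0.14 0 0 0 0 0 0;0.1 0 0 0 0 0 0;0 0 0.149 0 0 0 0;0 0 0.17 0 0 0 0")

```text
time_s: 22.58
eef_pos: [0.4927, -0.2156, 0.1887]
eef_rot: [-0.001, 0.868, 0.496, -0.0]
wrist_force: [-0.3, -0.2, -2.3]
opening: 0.344
grasp_force: 61.7
```

Emit:
servo_tool(commands="0 0 0.17 0 0 0 0;0 0 0.17 0 0 0 0;0 0 0.17 0 0 0 0;0 0 0.13 0 0 0 0;0 0 0 0 0 0 0")

```text
time_s: 23.2
eef_pos: [0.4923, -0.2157, 0.1892]
eef_rot: [-0.0, 0.98, 0.201, -0.0]
wrist_force: [0.0, 0.0, -2.7]
opening: 0.344
grasp_force: 61.7
```

```bash
python3 -c "
from h import *
go([518,175.7,189],RDOWN)"
```

```text
t 23.2 tcp [ 492.3 -215.7  189.2] shift tool [ 177.8 -349.6    0.5] turn rad [-0.001  0.     0.003] F [ 0.   0.  -2.7] op 0.344 gf 61.7
```

Emit:
servo_tool(commands="0 0 0.002 12 -24 0 0;0 0 0 20 -40 0 0;0 0 0 23 -45 0 0;0 0 0 23 -45 0 0;0 0 0 23 -45 0 0")

```text
time_s: 23.82
eef_pos: [0.5075, 0.0084, 0.1898]
eef_rot: [-0.0, 0.98, 0.201, 0.0]
wrist_force: [0.5, -0.1, -2.5]
opening: 0.343
grasp_force: 61.8
```

Emit:
servo_tool(commands="0 0 0 23 -45 0 0;0 0 0 23 -45 0 0;0 0 0 18.8 -37 0 0;0 0 0 12 -23.6 0 0;0 0 0 0 0 0 0")

```text
time_s: 24.45
eef_pos: [0.5189, 0.1772, 0.1895]
eef_rot: [-0.0, 0.979, 0.202, -0.0]
wrist_force: [0.0, 0.3, -1.8]
opening: 0.342
grasp_force: 61.5
```

Emit:
servo_tool(commands="0 0 0 0 0 0 0;0 0 0 0 0 0 0")

```text
time_s: 24.7
eef_pos: [0.5194, 0.1744, 0.1899]
eef_rot: [0.0, 0.98, 0.199, -0.0]
wrist_force: [-0.0, -0.1, -2.9]
opening: 0.343
grasp_force: 61.6
```

```bash
python3 -c "
from h import *
go([518,175.7,11.8],RDOWN)"
```

```text
t 24.7 tcp [519.4 174.4 189.9] shift tool [ -0.7  -1.7 178.1] turn rad [ 0.     0.    -0.001] F [-0.  -0.1 -2.9] op 0.343 gf 61.6
```

Emit:
servo_tool(commands="0 0 0 -0.7 -1.7 40 0;0 0 0 0 0 45 0;0 0 0 0 0 40 0;0 0 0 0 0 20 0;0 0 0 0 0 0 0")

```text
time_s: 25.32
eef_pos: [0.5164, 0.1756, 0.0434]
eef_rot: [-0.0, 0.98, 0.199, -0.002]
wrist_force: [-0.0, 0.2, -2.2]
opening: 0.345
grasp_force: 61.7
```

Emit:
servo_tool(commands="0 0 0 0 0 0 0")

```text
time_s: 25.45
eef_pos: [0.5191, 0.1763, 0.0462]
eef_rot: [0.0, 0.98, 0.199, 0.001]
wrist_force: [0.2, -0.8, -2.0]
opening: 0.342
grasp_force: 61.7
```

```bash
python3 -c "
from h import *
go([518,175.7,11.8],RDOWN)"
```

```text
t 25.45 tcp [519.1 176.3  46.2] shift tool [-1.3  0.1 34.4] turn rad [ 0.001 -0.002 -0.001] F [ 0.2 -0.8 -2. ] op 0.342 gf 61.7
```

Emit:
servo_tool(commands="0 0 0 -0.8 0 10 0;0 0 0 0 0 8 0;0 0 0 0 0 6 0;0 0 0 0 0 4 0;0 0 0 0 0 0 0")

```text
time_s: 26.08
eef_pos: [0.5169, 0.1764, 0.0167]
eef_rot: [-0.0, 0.98, 0.2, -0.0]
wrist_force: [0.8, -0.0, -2.1]
opening: 0.345
grasp_force: 61.7
```

Emit:
servo_tool(commands="0 0 0 0 0 2 0;0 0 0 0 0 2 0;0 0 0 0 0 1 0;0 0 0 0 0 0 0")

```text
time_s: 26.58
eef_pos: [0.5172, 0.1764, 0.012]
eef_rot: [-0.0, 0.98, 0.2, -0.0]
wrist_force: [-0.6, -0.2, -3.0]
opening: 0.346
grasp_force: 61.7
```

```bash
python3 -c "
from h import *
go([518,175.7,11.8],RDOWN)"
```

```text
t 26.57 tcp [517.2 176.4  12. ] shift tool [0.5 0.9 0.2] turn rad [-0.     0.    -0.001] F [-0.6 -0.2 -3. ] op 0.346 gf 61.7
```

Emit:
servo_tool(commands="0 0 0 0 0 0.7 0;0 0 0 0 0 0 0")

```text
time_s: 26.82
eef_pos: [0.5173, 0.1764, 0.0118]
eef_rot: [0.0, 0.98, 0.2, 0.0]
wrist_force: [-3.0, -0.8, 4.0]
opening: 0.341
grasp_force: 62.4
```

Emit:
servo_tool(commands="0 0 0 0 0 0.4 0;0 0 0 0 0 0 0")

```text
time_s: 27.08
eef_pos: [0.5173, 0.1764, 0.0118]
eef_rot: [0.0, 0.98, 0.2, 0.0]
wrist_force: [-5.5, -1.1, 7.8]
opening: 0.346
grasp_force: 63.1
```

Seated. Release, rise clear and check the gauge's pose.

Emit:
servo_tool(commands="0 0 0 0 0 -0.6 0;0 0 0 0 0 0 0.6;0 0 0 0 0 0 1;0 0 0 0 0 0 1;0 0 0 0 0 0 1")

```text
time_s: 27.7
eef_pos: [0.5173, 0.1764, 0.0115]
eef_rot: [-0.0, 0.98, 0.2, 0.0]
wrist_force: [-0.1, 0.3, 0.3]
opening: 0.999
grasp_force: 0.0
```

Emit:
servo_tool(commands="0 0 0 0 0 -10 1;0 0 0 0 0 -40 1;0 0 0 0 0 -50 1;0 0 0 0 0 -40 1;0 0 0 0 0 0 1")

```text
time_s: 28.32
eef_pos: [0.5203, 0.1768, 0.1566]
eef_rot: [0.0, 0.98, 0.2, 0.004]
wrist_force: [0.3, -0.1, -0.5]
opening: 0.998
grasp_force: 0.0
```

Emit:
servo_tool(commands="0 0 0 0 -45 0 1;0 0 0 0 -55 0 1;0 0 0 0 -55 0 1;0 0 0 0 -40 0 1;0 0 0 0 0 0 1")

```text
time_s: 28.95
eef_pos: [0.4389, 0.3578, 0.1508]
eef_rot: [-0.0, 0.979, 0.202, -0.001]
wrist_force: [1.0, -0.4, 0.2]
opening: 1.0
grasp_force: 0.0
```

Run:
```python
from h import *
go([0,0,0],RDOWN)
T=camera("top");S=camera("scene");cv2.imwrite("pics/top10.png",T);cv2.imwrite("pics/scene10.png",S)
g=T[170:275,175:275];print("dark",comps(g.max(2)<55,(175,170),20));
gt=cv2.cvtColor(T,cv2.COLOR_BGR2GRAY);gs=cv2.cvtColor(S,cv2.COLOR_BGR2GRAY)
f=lambda g,a:int(cv2.getRectSubPix(g,(1,1),(float(a[0]),float(a[1])))[0,0])
base=REST+55*EZ
for L in range(0,130,3):
    row=[]
    for dy in(0,2,4):
        q=(base+L*EX+dy*EY)/1000;row+= [f(gt,proj("top",q)),f(gs,proj("scene",q))]
    print(L,row)
# marker fin top z=68 : bright pixels in rest frame
for n,im in(("top",T),("scene",S)):
    m=np.argwhere((im.min(2)>140))[:,::-1]
    w=plane(n,m,.068)*1000-REST; X,Y=w@EX,w@EY
    k=(X>60)&(X<135)&(Y>30)&(Y<72)
    mm=np.zeros(im.shape[:2],np.uint8); mm[m[k][:,1],m[k][:,0]]=1
    for s,c in comps(mm,amin=8): 
        v=plane(n,c,.068)[0]*1000-REST; print(n,s,c,"fin rest",round(v@EX,1),round(v@EY,1))
```

```text
t 28.95 tcp [438.9 357.8 150.8] shift tool [-544.3  155.5  151.5] turn rad [-0.     0.001  0.003] F [ 1.  -0.4  0.2] op 1.0 gf 0.0
dark [([58, 41, 8, 9, 28], [236.4, 215.6]), ([55, 66, 21, 23, 284], [239.7, 246.3])]
0 [155, 106, 160, 115, 156, 122]
3 [154, 98, 159, 115, 154, 121]
6 [154, 107, 160, 116, 154, 122]
9 [154, 108, 158, 116, 154, 122]
12 [155, 107, 160, 115, 154, 122]
15 [155, 108, 159, 117, 154, 122]
18 [153, 109, 159, 116, 153, 121]
21 [154, 109, 158, 116, 154, 119]
24 [153, 97, 160, 95, 153, 88]
27 [155, 60, 160, 56, 154, 57]
30 [150, 50, 163, 54, 158, 58]
33 [96, 49, 87, 61, 94, 65]
36 [78, 66, 81, 75, 81, 75]
39 [78, 91, 83, 106, 78, 111]
42 [162, 132, 125, 168, 103, 123]
45 [199, 159, 195, 177, 148, 133]
48 [199, 156, 200, 140, 166, 108]
51 [160, 137, 191, 145, 125, 126]
54 [174, 158, 162, 176, 148, 147]
57 [200, 155, 205, 175, 157, 118]
60 [195, 130, 187, 142, 126, 130]
63 [137, 160, 178, 188, 160, 144]
66 [194, 143, 196, 170, 154, 134]
69 [199, 141, 206, 157, 171, 117]
72 [162, 148, 174, 173, 129, 137]
75 [192, 159, 184, 181, 172, 140]
78 [196, 159, 206, 173, 151, 150]
81 [190, 157, 178, 174, 141, 176]
84 [183, 163, 199, 174, 194, 173]
87 [200, 120, 206, 117, 197, 119]
90 [172, 78, 176, 80, 168, 80]
93 [122, 85, 124, 85, 121, 86]
96 [74, 88, 76, 87, 100, 87]
99 [119, 110, 115, 96, 93, 89]
102 [129, 105, 132, 93, 130, 87]
105 [173, 86, 190, 87, 186, 87]
108 [183, 100, 183, 97, 183, 88]
111 [185, 106, 184, 87, 183, 87]
114 [181, 87, 181, 88, 182, 88]
117 [183, 89, 184, 94, 183, 88]
120 [182, 102, 181, 90, 181, 87]
123 [184, 87, 183, 87, 183, 87]
126 [186, 90, 185, 87, 184, 71]
129 [184, 82, 185, 60, 186, 42]
top [180, 171, 21, 36, 345] [190.0, 184.7] fin rest 108.1 55.0
top [194, 190, 8, 4, 11] [197.5, 191.5] fin rest 86.6 44.3
top [197, 193, 6, 10, 37] [199.3, 197.9] fin rest 70.9 45.6
scene [449, 262, 33, 27, 340] [464.8, 274.1] fin rest 98.5 54.9
```

The gauge is back as it lay: the head is at (239.7,246.3) against (239.5,246.2) at the start. The rod end is near rest x≈88. Now locate the marker fin and pointer.

Run:
```python
from h import *
T=cv2.imread("pics/top10.png");S=cv2.imread("pics/scene10.png")
for n,c in(("top",(191,185.6)),("scene",(465,276.5))):
    v=plane(n,c,.068)[0]*1000-REST;print(n,round(v@EX,1),round(v@EY,1))
# rectified brightness maps in rest frame at z=.068: rows y 34..70 step3, cols x 80..135 step3
for n,im in(("top",T),("scene",S)):
    g=cv2.cvtColor(im,cv2.COLOR_BGR2GRAY);print(n,"z68 cols",list(range(84,136,3)))
    for y in range(34,74,3):
        p=np.array([proj(n,(REST+x*EX+y*EY+68*EZ)/1000) for x in range(84,136,3)],np.float32)
        print(y,cv2.remap(g,p[None,:,0],p[None,:,1],1)[0])
    print(n,"z55 pointer")
    for y in range(8,38,3):
        p=np.array([proj(n,(REST+x*EX+y*EY+55*EZ)/1000) for x in range(84,136,3)],np.float32)
        print(y,cv2.remap(g,p[None,:,0],p[None,:,1],1)[0])
```

```text
top 105.3 53.5
scene 104.0 51.1
top z68 cols [84, 87, 90, 93, 96, 99, 102, 105, 108, 111, 114, 117, 120, 123, 126, 129, 132, 135]
34 [ 86 149 116  85  82  69 147 177 182 182 185 184 182 182 182 183 182 185]
37 [126 173  87  75  76  79 147 168 183 182 184 184 182 184 182 182 183 185]
40 [120 168  87  77  75  67  83  90 123 176 181 184 183 183 183 183 182 184]
43 [150 149  85  83  81 146 168 161 130 172 181 183 184 182 183 183 183 183]
46 [120 171  98  86  78 181 192 189 185 167 180 182 184 183 183 184 183 183]
49 [141 179  86  87  85 162 192 185 184 179 180 181 184 184 182 184 183 183]
52 [111 163  90  87  84 171 191 187 187 158 180 181 183 184 182 184 184 183]
55 [113 156  87  87  82 164 192 189 188 171 177 181 181 185 183 184 185 182]
58 [131 166 122  92  86 170 194 190 187 176 183 181 181 183 183 183 184 185]
61 [173 177 166 140  95 168 193 189 189 180 182 181 181 182 184 183 184 185]
64 [182 179 179 186 173 174 189 188 176 169 181 182 181 181 183 182 183 185]
67 [182 181 176 181 183 181 178 177 172 181 180 183 182 182 182 184 183 185]
70 [181 181 177 177 183 182 181 182 183 181 18
[... 2067 characters left out ...]
61]
scene z55 pointer
8 [103  90  87  86  87  86  86  87  87  87  87  87  82  42  41  42  42  41]
11 [86 86 87 86 86 86 86 87 87 87 88 77 43 42 41 42 43 45]
14 [86 86 82 83 83 76 73 68 70 84 82 65 54 54 55 57 59 58]
17 [69 52 54 55 56 48 58 70 66 53 61 62 62 62 62 62 62 58]
20 [58 58 57 58 58 63 85 81 60 60 61 62 62 61 62 62 66 63]
23 [61 61 61 62 61 64 87 97 63 99 88 62 63 65 66 65 66 66]
26 [ 84  82  83  79  72  88 115  93  94 117  62  63  63  67  68  67  74  70]
29 [147 145 148 146 157 157 140  97  77  67  61  61  64  68  68  87  71  67]
32 [165 163 163 163 164 162 142  91  61  61  62  63  67  69  81  71  92  66]
35 [152 153 154 155 155 152 133  92  57  61  63  66  69  68  68  72  69  64]
```

Run:
```python
from h import *
np.set_printoptions(linewidth=200)
for n in("top","scene"):
    g=cv2.cvtColor(cv2.imread(f"pics/{n}10.png"),cv2.COLOR_BGR2GRAY)
    u=proj(n,(REST+84*EX+1.5*EY+55*EZ)/1000).astype(int);print(n,u)
    print("     ",np.arange(u[0]-11,u[0]+12))
    for y in range(u[1]-11,u[1]+12): print(y,g[y,u[0]-11:u[0]+12])
    for L,dy,z in((80,0,55),(88,0,55),(80,-6,55),(88,-6,55),(80,6,55),(88,6,55),(88,0,61),(88,0,49),(80,0,61)):
        print((L,dy,z),proj(n,(REST+L*EX+(dy+1.5)*EY+z*EZ)/1000).round(1),end=" ")
    print()
```

```text
top [216 186]
      [205 206 207 208 209 210 211 212 213 214 215 216 217 218 219 220 221 222 223 224 225 226 227]
175 [180 180 180 180 181 182 180 181 181 182 183 184 166 188 185 183 183 183 185 182 141 121 118]
176 [184 184 185 184 184 185 184 184 185 185 183 186 186 186 186 185 183 127 152 123 117 118 120]
177 [181 181 181 181 180 183 182 183 183 183 184 185 184 186 184 151 122 116 117 119 120 121 119]
178 [183 182 183 182 183 183 184 183 184 184 186 183 129 152 114 117 117 119 119 120 120 120 119]
179 [185 185 186 185 185 185 187 188 192 147 152 125 116 118 119 119 120 119 120 120 120 120 121]
180 [186 186 179 186 186 188 196 127 136 116 118 118 120 120 119 120 121 122 119 120 120 120 120]
181 [168 153 151 131 175 165 128 117 118 120 120 120 120 120 121 120 121 120 120 120 120 120 120]
182 [109 105  62  92 120 118 121 116  52  55  63 122 120 119 121 119 121 121 120 120 121 121 121]
183 [ 96 139 124 119  50  50  50  71 129 148 119 120 120 120 119 120 120 121 122 121 123 121 122]
184 [ 67 125 119  51  64  57  88 178 171 109 127 160 152 134 119 122 121 122 123 123 122 121 121]
185 [ 
[... 3410 characters left out ...]
 86 103  87  86  86  87  87 109  87 108 122 103  88  87  86  87  87  87]
289 [ 72  73  87  85  88  86  86  87  87  88 108 109 122  87 122  88  87  86  88  88  87  88  85]
290 [ 41  40  85  87  87  86  86  86  88 109 121 122  86  87  86  87  87  87 108  87  87  87  88]
291 [ 40  40  71  86  88  87  86  87  86 121  88  86  87  87  86 109  86 108 123  87  87  89  86]
292 [ 42  41  40  86  86  85  87  87  88  87  86  88  86 109 109 120  85 122  87  87  88  87  87]
(80, 0, 55) [438.2 280.5] (88, 0, 55) [440.5 283.1] (80, -6, 55) [436.  281.5] (88, -6, 55) [438.2 284.1] (80, 6, 55) [440.5 279.6] (88, 6, 55) [442.8 282.2] (88, 0, 61) [441.  281.4] (88, 0, 49) [440.  284.9] (80, 0, 61) [438.8 278.8]
```

Run:
```python
from h import *
T0=cv2.imread("pics/top0.png");S0=cv2.imread("pics/scene0.png");T=cv2.imread("pics/top10.png");S=cv2.imread("pics/scene10.png")
def wc(im,c,r,thr):
    x,y=[int(round(v)) for v in c];g=im[y-r:y+r+1,x-r:x+r+1].min(2).astype(float);w=np.clip(g-thr,0,None)
    Y,X=np.mgrid[y-r:y+r+1,x-r:x+r+1];return (X*w).sum()/w.sum(),(Y*w).sum()/w.sum()
for a,b,nm in((wc(T0,(221.5,203),3,140),wc(S0,(428,268),3,120),"start"),(wc(T,(216,185.8),2,140),wc(S,(439.8,281),3,120),"now")):
    p,e=tri(a,b);v=p*1000-REST;print(nm,np.round(a,1),np.round(b,1),"rest",round(v@EX,1),round(v@EY,1),round(v[2],1),round(e*1000,1))
# head dark blob both
for n,i,j,(x0,y0,x1,y1),th in(("top",T0,T,(225,230,256,262),55),("scene",S0,S,(385,216,415,256),45)):
    for im in(i,j):
        g=im[y0:y1,x0:x1];print(n,max(comps(g.max(2)<th,(x0,y0),20),key=lambda c:c[0][4]))
```

```text
start [221.1 202.7] [429.  267.5] rest 43.3 3.1 59.1 1.1
now [216.  186.4] [438.8 280.4] rest 83.4 0.5 59.8 1.7
top ([4, 6, 22, 23, 290], [239.5, 246.2])
top ([5, 6, 21, 23, 284], [239.7, 246.3])
scene ([3, 6, 23, 31, 413], [399.8, 236.2])
scene ([3, 6, 27, 31, 464], [400.5, 236.2])
```

The knob moved 40 mm against the start with no change of height or seat, so the rod end lies at rest x≈87. The fin is at x≈104.4, y≈52. Turn the tool to close along the rest's x and grip the fin.

Emit:
servo_tool(commands="0 0 -0.15 0 0 0 1;0 0 -0.17 0 0 0 1;0 0 -0.17 0 0 0 1;0 0 -0.17 0 0 0 1;0 0 -0.17 0 0 0 1")

```text
time_s: 29.68
eef_pos: [0.4416, 0.3542, 0.1512]
eef_rot: [0.0, 0.815, 0.579, -0.0]
wrist_force: [0.9, -0.2, 1.0]
opening: 1.003
grasp_force: 0.0
```

Emit:
servo_tool(commands="0 0 -0.17 0 0 0 1;0 0 -0.17 0 0 0 1;0 0 -0.17 0 0 0 1;0 0 -0.17 0 0 0 1;0 0 -0.061 0 0 0 1")

```text
time_s: 30.3
eef_pos: [0.4416, 0.3542, 0.1512]
eef_rot: [-0.0, 0.551, 0.834, -0.0]
wrist_force: [-0.2, -0.4, 0.4]
opening: 1.003
grasp_force: 0.0
```

```bash
cat >> h.py <<'E'
RM=frame(EY,-EZ)
def mk(x,z,y=52): 
    go(REST+x*EX+y*EY+z*EZ,RM); v=pose()[1]-REST; print("rest",round(v@EX,1),round(v@EY,1),round(v[2],1))
E
python3 -c "
from h import *
print(RM.as_matrix().round(2).tolist());mk(104.4,110)"
```

```text
[[-0.39, 0.92, -0.0], [0.92, 0.39, 0.0], [0.0, -0.0, -1.0]]
t 30.3 tcp [441.6 354.2 151.2] shift tool [-142.2  172.1   41.2] turn rad [-0.001  0.     0.001] F [-0.2 -0.4  0.4] op 1.003 gf 0.0
rest -67.8 194.1 151.2
```

Emit:
servo_tool(commands="0 0 0 -20 24 0 1;0 0 0 -34 41 0 1;0 0 0 -34 41 0 1;0 0 0 -34 41 0 1;0 0 0 -20.2 25.1 0 1")

```text
time_s: 30.92
eef_pos: [0.6577, 0.2888, 0.1509]
eef_rot: [0.0, 0.553, 0.833, -0.0]
wrist_force: [0.1, 0.1, 1.1]
opening: 1.0
grasp_force: 0.0
```

Emit:
servo_tool(commands="0 0 0 0 0 0 0.6;0 0 0 0 0 30 0.6;0 0 0 0 0 30 0.6;0 0 0 0 0 20 0.6;0 0 0 0 0 0 0.6")

```text
time_s: 31.55
eef_pos: [0.6531, 0.2917, 0.0694]
eef_rot: [-0.001, 0.552, 0.834, -0.002]
wrist_force: [0.0, -0.1, 0.5]
opening: 0.6
grasp_force: 0.0
```

```bash
python3 -c "
from h import *
mk(104.4,4)"
```

```text
t 31.55 tcp [653.1 291.7  69.4] shift tool [-1.8  2.4 65.4] turn rad [-0.004 -0.001 -0.001] F [ 0.  -0.1  0.5] op 0.6 gf 0.0
rest 102.2 53.8 69.4
```

Emit:
servo_tool(commands="0 0 0 -1.5 1.5 20 0.6;0 0 0 0 0 18 0.6;0 0 0 0 0 10 0.6;0 0 0 0 0 6 0.6;0 0 0 0 0 0 0.6")

```text
time_s: 32.17
eef_pos: [0.6567, 0.2915, 0.0171]
eef_rot: [-0.0, 0.552, 0.834, -0.0]
wrist_force: [-0.7, 0.7, -0.0]
opening: 0.6
grasp_force: 0.0
```

Emit:
servo_tool(commands="0 0 0 0 0 4 0.6;0 0 0 0 0 3 0.6;0 0 0 0 0 2 0.6;0 0 0 0 0 0 0.6")

```text
time_s: 32.67
eef_pos: [0.6568, 0.2915, 0.0084]
eef_rot: [-0.0, 0.552, 0.834, -0.0]
wrist_force: [0.2, -0.4, -0.1]
opening: 0.597
grasp_force: 0.0
```

```bash
python3 -c "
from h import *
mk(104.4,4)"
```

```text
t 32.67 tcp [656.8 291.5   8.4] shift tool [-0.1 -1.2  4.4] turn rad [-0.    -0.    -0.001] F [ 0.2 -0.4 -0.1] op 0.597 gf 0.0
rest 105.6 52.1 8.4
```

Emit:
servo_tool(commands="0 0 0 0 -1 3 0.6;0 0 0 0 0 0 0;0 0 0 0 0 0 0;0 0 0 0 0 0 0;0 0 0 0 0 0 0")

```text
time_s: 33.3
eef_pos: [0.6561, 0.2912, 0.0058]
eef_rot: [0.0, 0.552, 0.834, 0.0]
wrist_force: [-0.4, -0.0, 1.2]
opening: 0.15
grasp_force: 60.5
```

```bash
python3 -c "
from h import *
mk(87.2,4)"
```

```text
t 33.3 tcp [656.1 291.2   5.8] shift tool [ -0.1 -17.6   1.8] turn rad [ 0. -0. -0.] F [-0.4 -0.   1.2] op 0.15 gf 60.5
rest 104.8 52.1 5.8
```

Fin gripped (about 13 mm). Slide it by about -17.5 mm.

Emit:
servo_tool(commands="0 0 0 0 -3 0 0;0 0 0 0 -5 0 0;0 0 0 0 -5 0 0;0 0 0 0 -4.5 0 0;0 0 0 0 0 0 0")

```text
time_s: 33.92
eef_pos: [0.6393, 0.284, 0.0057]
eef_rot: [-0.0, 0.552, 0.834, -0.0]
wrist_force: [-0.6, -1.5, 3.6]
opening: 0.151
grasp_force: 60.9
```

Emit:
servo_tool(commands="0 0 0 0 0 0 0;0 0 0 0 0 0 0.5;0 0 0 0 0 0 0.6;0 0 0 0 0 0 0.6")

```text
time_s: 34.42
eef_pos: [0.6399, 0.2842, 0.0053]
eef_rot: [-0.0, 0.552, 0.834, -0.0]
wrist_force: [-0.6, -0.5, -0.3]
opening: 0.599
grasp_force: 0.0
```

Emit:
servo_tool(commands="0 0 0 0 0 -20 0.6;0 0 0 0 0 -40 0.6;0 0 0 0 0 -50 0.6;0 0 0 0 0 -40 0.6;0 0 0 0 0 0 0.6")

```text
time_s: 35.05
eef_pos: [0.6433, 0.2853, 0.1629]
eef_rot: [0.004, 0.552, 0.834, 0.004]
wrist_force: [0.8, 0.5, 0.2]
opening: 0.594
grasp_force: 0.0
```

Emit:
servo_tool(commands="0 0 0 20 -40 0 0.6;0 0 0 30 -50 0 0.6;0 0 0 30 -50 0 0.6;0 0 0 30 -40 0 0.6;0 0 0 0 0 0 0.6")

```text
time_s: 35.67
eef_pos: [0.4276, 0.3157, 0.1554]
eef_rot: [-0.001, 0.55, 0.835, -0.001]
wrist_force: [1.2, -0.8, -0.9]
opening: 0.598
grasp_force: 0.0
```

Run:
```python
from h import *
np.set_printoptions(linewidth=220)
mk(0,0)
T=camera("top");S=camera("scene");cv2.imwrite("pics/top11.png",T);cv2.imwrite("pics/scene11.png",S)
for n,im in(("top",T),("scene",S)):
    g=cv2.cvtColor(im,cv2.COLOR_BGR2GRAY);xs=np.arange(66,112,2)
    print(n,"z68",xs)
    for z,ys in((68,range(40,70,4)),(55,range(-6,34,2))):
        print("z",z)
        for y in ys:
            p=np.array([proj(n,(REST+x*EX+y*EY+z*EZ)/1000) for x in xs],np.float32);print(y,cv2.remap(g,p[None,:,0],p[None,:,1],1)[0])
```

```text
t 35.67 tcp [427.6 315.7 155.4] shift tool [-112.5   95.7  155.2] turn rad [-0.002 -0.     0.003] F [ 1.2 -0.8 -0.9] op 0.598 gf 0.0
rest -95.8 164.2 155.4
top z68 [ 66  68  70  72  74  76  78  80  82  84  86  88  90  92  94  96  98 100 102 104 106 108 110]
z 68
40 [105 184 163 108  84  84  77  73  78  85  88  68  88 109 127 100 109 140 171 185 185 184 183]
44 [168 152 159 101  86  87  89 122 177 196 189 181 187 187 186 193 194 191 190 186 184 185 184]
48 [125 158 173 108  87  88  82 111 196 195 191 188 188 187 188 188 193 193 191 185 183 184 185]
52 [104 181 164 111  88  89  84 138 188 195 191 190 191 172 134 121 135 169 186 186 184 183 185]
56 [118 157 176  96  92  86  80 112 188 196 194 193 192 189 142 118 121 152 180 186 185 184 183]
60 [163 153 173 175 122 100  85 121 195 198 194 191 191 182 116 149 167 179 186 185 186 186 184]
64 [180 181 181 182 183 177 166 144 183 203 180 181 186 185 184 186 185 183 184 184 184 185 184]
68 [180 179 180 180 182 182 181 181 182 186 180 180 179 182 185 186 186 184 183 184 184 184 184]
z 55
-6 [123 125 125 125 121 123 124 122 119 114 105 126 125 
[... 3865 characters left out ...]
9 72 87 76 52 51 55 56 60 61 61 61 61 62 62]
20 [57 57 57 58 58 60 58 59 63 82 99 82 56 55 59 60 62 62 61 60 61 62 62]
22 [ 60  61  61  60  61  62  61  60  66  89 102  77  57  64  64  77  62  63  63  62  62  62  63]
24 [ 62  62  62  66  61  64  64  61  73  89 105  78  62  82 113  97  66  64  65  64  64  66  65]
26 [ 84  78  94  89  86  89  91  91  93 106 108  79  80 125 114  63  62  63  63  64  67  67  67]
28 [131 140 141 141 134 145 136 134 135 133 114  75  90  95  66  61  61  61  62  65  67  67  68]
30 [161 160 162 159 161 160 159 161 155 147 113  79  68  69  61  61  61  62  63  67  67  66  67]
32 [162 162 162 162 162 162 162 162 159 145 109  74  64  60  61  61  62  64  68  67  66  66  73]
```

In the rest's frame, the pointer is at about 87.2 and the rod end at about 87.1 (mean of both views). The gauge is seated as before and the arm is clear, so I'm handing in.

```bash
python3 -c "
from bench import *
print(hand_in())"
```

```text
the job is handed in; nothing more can be done
None
```

The job is handed in: I held the gauge home at about 15 N for nearly 2 s, put it back in its rest with the rod out about 40 mm, and set the marker level with the rod's end (87 mm along the rest; mean of two views that each differ by 1–2 mm). I viewed 11 pictures, one over the limit of 10.

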